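# Pack a regulator kit in two stack-nest trays

### The job

Pack this pressure regulator kit: in the blue tray on the black mat, stand the regulator body in the left bay (as seen from the robot), the adjusting knob in the right bay and the bonnet in the bay between them, all upright and in a row along the tray's long middle line. Put the other blue tray squarely on top of it, turned end for end (labels at opposite ends) so that it stands level on the lower tray's ledges instead of nesting down on the parts, and the pressure gauge lies face up in the middle of that upper tray's middle bay, above the bonnet. Set everything down gently rather than dropping it, and leave the bottle, wrench and plug box where they are.

Things in the scene. Friction and masses are not known exactly. Their poses are not given: they have to be found in the camera images.
- packing_tray: Lower tray: blue plastic, open, loose, empty, on the mat; 144 (x) by 224 (y) by 66 mm high, label tab at its +y end (left). Origin: centre of underside, z up. Floor 4 mm thick, 110 by 190 mm inside; ribs 3 mm thick, tops 14 mm above the underside, at y = +-32 mm part it into bays centred at y = +64 (left, as seen from the robot), 0 and -64 mm. Walls 3 mm, leaning out 6 degrees. 0.2 kg.
- cover_tray: Upper tray: same model, axes and origin, loose on the bare bench, label also left at the start. Rim lip 10 mm thick, from 52 to 66 mm high, its mid-line at x = +-67 and y = +-107 mm: pinch the middle of one side, tips at most 13 mm below its top; it hangs nearly level. About 0.2 kg. Turned 180 degrees on the lower tray, its underside is 60 mm above the lower one's underside, with 3 mm play all round.
- pack_mat: Black rubber mat, 200 (x) by 280 (y) by 4 mm, fixed; origin: centre of underside. The lower tray stands on it. Of both trays: each long wall has two inward flutes, at y = +83 (18 mm wide) and -33 mm (26 wide), 13 mm deep, topped by ledges 6 mm below the rim; a tray the same way round slides past them and nests, a turned one stands on them.
- regulator_body: Plated round block standing upright, 38 mm across and 34 mm high, with a threaded neck (30 mm across) above it, 44 mm high in all. Two purple plugs stick out at opposite sides along its y axis, 20 mm up (12 mm thick), 54 mm over both. Origin: centre of underside, z up. Grip the block across its x axis; in its bay the plugs may point along the tray's y. About 0.3 kg.
- bonnet: Plated metal spring housing standing upright, no plugs: flange 38 mm across and 10 mm high, 32 mm barrel up to 33 mm, sloping shoulder to 38 mm, thin brass spindle (9 mm) up to 48 mm. Origin: centre of underside, z up. Round: grip the barrel from any side. About 0.18 kg.
- adjusting_knob: Blue plastic hand knob, finely fluted, pale disc on top, upright: 40 mm across (36 at the foot), 36 mm high. Origin: centre of underside, z up. Round: grip from any side. About 0.06 kg.
- pressure_gauge: Pressure gauge lying on its back, white dial up: dark round case 40 mm across, 28 mm high; a brass stem (12 mm thick, centre line 12.5 mm up) sticks out along its -x axis to 41 mm from the case centre. Origin: centre of the case's underside, z up. Grip the case across its y axis; in the bay the stem must lie along the tray's x, either way. About 0.11 kg.
- sealant_bottle: White plastic bottle with red cap, 44 mm across, 80 mm high, beyond the work. Origin: centre of underside. Leave alone.
- open_wrench: Steel open-ended wrench, 170 mm long, lying flat beyond the work. Leave alone.
- plug_box: Grey open box, 75 by 100 by 35 mm, of purple plugs, beyond the work. Origin: centre of underside. Leave alone.
There are look-alikes about, which are no part of the job. Leave any green or orange look-alike of the regulator_body alone.

How it is judged:
By the outcome, as a careful person would: the job done as asked, in the order asked, and still so for the second after the job is handed in, with the robot touching nothing.
It also fails if it takes over 139 s, if anything falls off the work surface, if the arm or the gripper's body presses on something with over 40 N, if the wrist force passes 120 N, or if a joint passes its speed limit or range.

### The arm

A 7-joint arm with a two-finger parallel gripper is mounted at the origin on the work surface. World frame = base frame: x ahead of the robot, y to its left, z up, the work surface at z = 0. Lengths are in m, angles in rad, forces in N, time in s.
With the tool pointing down it reaches from about 0.425 to 0.95 m from the base axis. Payload 16.7 kg.
Tool frame: the origin (TCP) lies midway between the tips of the shut fingers; the grasp point (between the pads) lies env.pinch_z behind it (env.pinch_z is the distance from the TCP to the grasp point, in m); z points along the fingers, y is the line along which they close (so a half turn about z gives the same grasp; the last joint's range is limited). The gripper opens to 94 mm and grips with 3 to 60 N. Pads are 16 mm wide; open, the fingers measure 119 mm over their backs; the gripper's body (75 mm by 177 mm) begins 78 mm behind the grasp point.
Start: joints at [-1.266, 0.426, 0.074, 1.606, -0.034, 1.111, -0.067], TCP at [0.296, 0.607, 0.205] pointing down, gripper open.
Joint ranges: [-2.85, 2.85], [-0.5, 2.14], [-1.23, 1.37], [0.21, 2.46], [-1.02, 4.16], [0.16, 2.05], [-2.73, 2.73]. Speed limits (rad/s): [1.89, 1.89, 2.39, 2.39, 3.01, 3.01, 3.01].

### API

Orientations are given as a 3x3 rotation matrix whose columns are the frame's x, y, z axes.
In Python, from plant import env gives the robot as it stands. The module is installed in compiled form; this text tells all that it offers.
- The arm moves only by the tool jog_arm, never from a script. Its argument "series" is a list of rows, each a list of 3 entries, a list of its own where there are three numbers: the shift along the tool's x, y, z in mm, then the turn, a rotation vector about the tool's x, y, z in degrees, then the gripper command: -1 is shut, 1 is fully open, values between are in proportion. A call has 1 to 20 rows; each row shifts and turns the commanded pose from where the row before left it, along the tool's axes as they then stand; what a row does not reach is not made up. A row lasts 1/12 s, in which the tool goes at most 41.7 mm and 7.16 degrees, less where a joint would pass 70% of its speed; a pose out of reach is approached as far as the arm can. A call is refused whole if a number of a shift passes 41.7 or a number of a turn 7.16, either way. A call with a gripper value outside its range is refused whole. The fingers move at their own pace and stop on an object; "grip_force" is the grip in N (left out, the last holds). Time passes only in rows, so rows that do not move let the fingers close. It gives the time, the measured TCP pose, the force, the opening and the grip force at its end, in the units of the state.
- env.observe(): the state, without advancing time (a new reading comes with each control period).
- env.grab_frame(name): name is "scene" or "side" or "wrist"; returns a dict with "color" (420x560x3 uint8, blue, green, red), "range_z" (420x560 float32, m along the optical axis (not along the pixel's ray), 0 where there is no reading), "intrinsics" (3x3 intrinsics, pixels), "world_to_cam" (4x4, takes a point from world to camera coordinates). Camera axes: x right, y down, z forward; pixel columns grow to the right and rows downward; lengths in m; the calibration is good to about 2 mm. A picture is of the moment at which its call begins.
- env.finish_job(): hands the job in; it is judged then, once.
The state is a dict: "time": time; "joint_pos": joint angles; "qd": joint speeds; "effort": joint torques, N m; "ee_pos": TCP position; "ee_rot": TCP orientation; "force": force on the tool from outside, world axes, zero at the start; "moment": the same for the moment, N m; "width": finger opening in m; "grasp_force": force on a finger pad.
Only numpy, scipy, OpenCV 4.12 (cv2) and the standard library are available. Lean on these libraries where they do the work, as an engineer would, in place of code of your own. Each camera call takes 0.05 s, during which the arm holds its last target. There are 200 camera calls.

## Working session

There is one attempt and no reset: what is moved stays moved. The work goes in short steps, Python scripts to look and compute and a tool call to move; the robot and the scene stay as the last step left them, time stands still between calls to the robot, and variables do not carry over. Pictures are saved under pics/ and viewed, at most 14 in all, crops included, and the job is handed in when it is done.

Besides the shell and the picture viewer there is one more tool, called after "Request:" as name([rows], argument=value, ...), one row to a line, values as JSON. jog_arm: Moves the arm, as the interface text tells. Its arguments: {"type":"object","properties":{"series":{"type":"array","items":{"type":"array"}},"grip_force":{"type":"number"}},"required":["series"]}

```bash
mkdir -p pics; cat > h.py <<'E'
import numpy as np, cv2
from plant import env
def grab(n):
    f=env.grab_frame(n); np.savez(''+n+'.npz',**f); return f
def load(n): return dict(np.load(''+n+'.npz'))
def world(f,u,v,z=None):
    K=f['intrinsics'];T=np.linalg.inv(f['world_to_cam'])
    d=np.linalg.inv(K)@np.stack([np.ravel(u),np.ravel(v),np.ones(np.size(u))]).astype(float)
    if z is None: s=f['range_z'][np.ravel(v).astype(int),np.ravel(u).astype(int)]
    else:
        r=T[:3,:3]@d; s=(z-T[2,3])/r[2]
    return (T[:3,:3]@(d*s)+T[:3,3:]).T
def cloud(f):
    v,u=np.mgrid[0:420,0:560]; return world(f,u,v).reshape(420,560,3)
E
python3 - <<'E'
from h import *
o=env.observe(); print(o['time'],o['ee_pos'],o['ee_rot'].round(3) if hasattr(o['ee_rot'],'round') else o['ee_rot'],env.pinch_z,o['width'],o['force'])
for n in ['scene','side']:
    f=grab(n); cv2.imwrite(f'pics/{n}0.png',cv2.resize(f['color'],(784,588),interpolation=cv2.INTER_CUBIC))
    print(n,np.linalg.inv(f['world_to_cam']).round(3).tolist())
E
```

```text
0.0 [0.2957441  0.6062601  0.20478611] [[-0.899  0.438 -0.001]
 [ 0.438  0.899 -0.001]
 [-0.    -0.001 -1.   ]] 0.0188 0.0937926535815647 [ 0.19113062 -0.24375426  0.67715953]
scene [[0.609, 0.653, -0.449, 1.011], [0.793, -0.501, 0.346, -0.343], [0.001, -0.567, -0.823, 0.828], [0.0, 0.0, 0.0, 1.0]]
side [[0.766, -0.464, 0.444, 0.173], [-0.642, -0.541, 0.543, -0.509], [-0.012, -0.701, -0.713, 0.702], [0.0, 0.0, 0.0, 1.0]]
```

View pics/scene0.png

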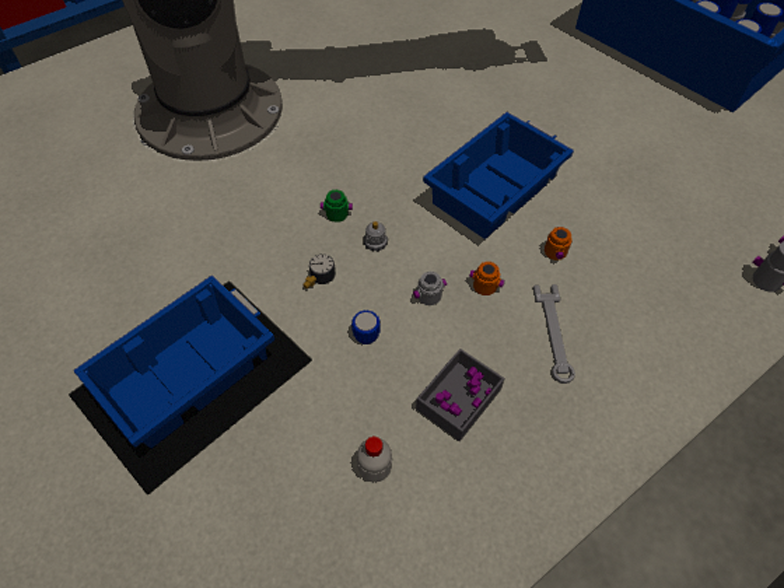

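View pics/side0.png

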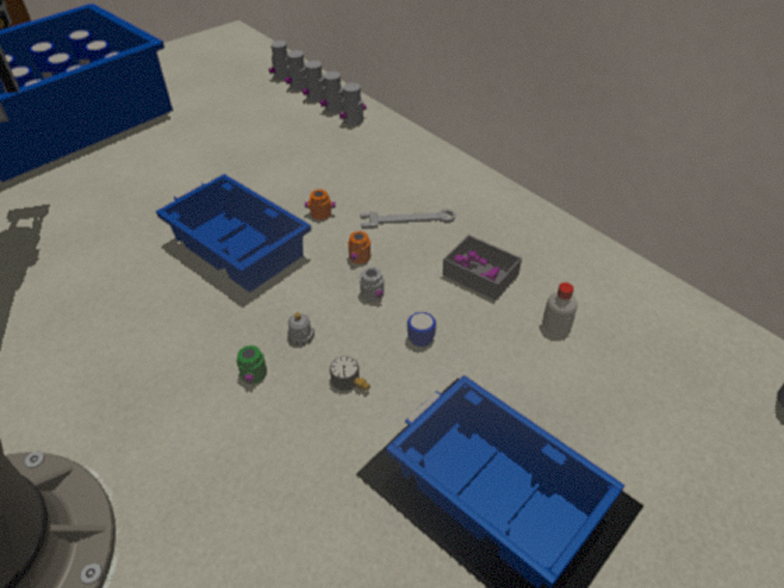

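The body candidates in the scene picture are the plated one at (430,288), orange at (487,277) and (558,242), green at (336,205), and tall grey ones at (770,265). I choose the plated one. The gauge is at (321,268), the bonnet at (375,236), the knob at (366,326), the lower tray at (175,360) on the mat, and the cover tray at (500,172).

```bash
python3 - <<'E'
from h import *
S=load('scene');D=load('side'); s=560/784
P=[cloud(S).reshape(-1,3),cloud(D).reshape(-1,3)]
C=[S['color'].reshape(-1,3).astype(int),D['color'].reshape(-1,3).astype(int)]
seeds=dict(body=(430,280),bonnet=(375,228),knob=(366,320),gauge=(321,263),green=(336,196),or1=(487,268),or2=(558,234),bottle=(374,445),box=(460,395),wrench=(555,330))
for k,(u,v) in seeds.items():
    c=world(S,[u*s],[v*s])[0]
    out=[]
    for p in P:
        q=p[(np.hypot(*(p[:,:2]-c[:2]).T)<.04)&(p[:,2]>.006)&(p[:,2]<.15)]
        r=cv2.minEnclosingCircle(q[q[:,2]>.02][:,:2].astype(np.float32)*1000) if (q[:,2]>.02).any() else 0
        out.append((r,q[:,2].max().round(4),len(q)))
    print(k,c.round(3),out)
for k,(u,v),z0 in (('lower',(175,370),.004),('cover',(500,175),0)):
    c=world(S,[u*s],[v*s])[0]
    for p,col in zip(P,C):
        m=(np.hypot(*(p[:,:2]-c[:2]).T)<.17)&(np.abs(p[:,2]-z0-.064)<.006)&(col[:,0]>col[:,2]+30)
        print(k,c.round(3),cv2.minAreaRect(p[m][:,:2].astype(np.float32)*1000),p[m][:,2].max(),m.sum())
# crop
x,y=430*s,283*s; a=S['color'][int(y)-50:int(y)+50,int(x)-120:int(x)+60]
cv2.imwrite('pics/crop1.png',cv2.resize(a,None,fx=4.4,fy=4.4,interpolation=cv2.INTER_CUBIC)); print(int(x)-120,int(y)-50)
E
```

```text
body [0.598 0.057 0.042] [(((595.8179321289062, 58.4943962097168), 26.685060501098633), np.float64(0.0477), 378), (((591.603759765625, 51.94450378417969), 22.818485260009766), np.float64(0.0473), 348)]
bonnet [0.466 0.053 0.042] [(((460.917236328125, 56.073707580566406), 17.039072036743164), np.float64(0.0494), 260), (((459.7907409667969, 53.30999755859375), 16.245718002319336), np.float64(0.0493), 324)]
knob [ 0.593 -0.059  0.035] [(((594.5548706054688, -60.75878143310547), 21.651100158691406), np.float64(0.0392), 392), (((592.8327026367188, -61.965553283691406), 21.90460205078125), np.float64(0.0387), 407)]
gauge [ 0.462 -0.049  0.027] [(((462.89654541015625, -52.069091796875), 21.104663848876953), np.float64(0.0319), 343), (((460.98809814453125, -56.242584228515625), 25.287330627441406), np.float64(0.0313), 454)]
green [0.372 0.043 0.043] [(((372.813720703125, 41.11674499511719), 26.409513473510742), np.float64(0.0462), 332), (((368.20037841796875, 34.77277374267578), 22.227771759033203), np.float64(0.0466), 446)]
or1 [0.634 0.139 0.044] [(((636.2119140625, 139.2570343017578), 27.
[... 748 characters left out ...]
 [0.763 0.164 0.005] [(0, np.float64(0.0098), 148), (0, np.float64(0.0084), 55)]
lower [ 0.479 -0.315  0.005] ((494.73468017578125, -300.32763671875), (146.12948608398438, 232.47694396972656), 6.979734897613525) 0.0735878804625395 2525
lower [ 0.479 -0.315  0.005] ((493.45599365234375, -301.5796813964844), (145.74423217773438, 232.1649169921875), 6.999738693237305) 0.073056282589953 3696
cover [0.478 0.32  0.007] ((493.4311828613281, 294.436767578125), (145.35716247558594, 233.59532165527344), 8.746087074279785) 0.06946559339067004 1385
cover [0.478 0.32  0.007] ((492.3855285644531, 292.7400207519531), (145.7028350830078, 233.613525390625), 8.845958709716797) 0.06873304922319767 1326
187 152
```

View pics/crop1.png

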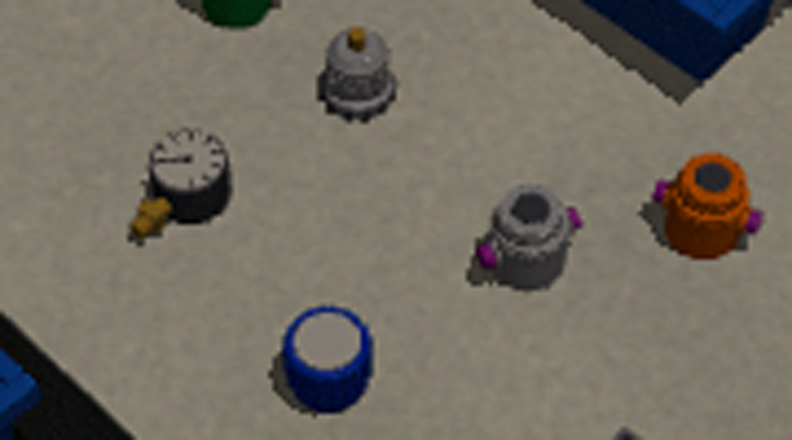

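The crop confirms my choice: the plated body at (530,235) has its purple plugs at (487,255) and (573,218). The bonnet is at (357,75), the gauge at (190,170) with its stem toward (150,215), and the knob at (327,360). Next I'll move over the parts for a wrist view.

```bash
cat >> h.py <<'E'
def go(p,yaw=None,o=None):
    """print turn about tool z (deg), then the shift in tool mm after the turn, to reach world p(m), tool-y yaw (deg)"""
    o=o or env.observe(); R=np.array(o['ee_rot']); t=np.array(o['ee_pos'])
    cur=np.degrees(np.arctan2(R[1,1],R[0,1])); yaw=cur if yaw is None else yaw
    y=np.radians(yaw); Y=np.array([np.cos(y),np.sin(y),0]);Z=np.array([0,0,-1.]);X=np.cross(Y,Z)
    turn=-((yaw-cur+180)%360-180)
    d=np.stack([X,Y,Z])@(np.array(p)-t)*1000
    from scipy.spatial.transform import Rotation as Ro
    G=np.stack([X,Y,Z],1); print('yaw',cur.round(2),'turn z',turn.round(2),'shift',d.round(1),'rows>=',int(np.ceil(max(abs(turn)/7,np.linalg.norm(d)/35))),'rotvec',np.degrees(Ro.from_matrix(R.T@G).as_rotvec()).round(2),'q',np.round(o['joint_pos'],2),'t',round(o['time'],2))
E
python3 - <<'E'
from h import *
f=grab('wrist');o=env.observe()
R=np.array(o['ee_rot']);T=np.linalg.inv(f['world_to_cam'])
print((R.T@(T[:3,3]-o['ee_pos'])).round(4),(R.T@T[:3,:3]).round(3).tolist(),f['intrinsics'].round(1).tolist())
go((.52,0,.38),0)
u=np.array([297.7,317.2]);v=np.array([210,201.5]);print(world(load('scene'),u,v,.02))
E
```

```text
[ 0.0819 -0.0003 -0.1784] [[0.001, -0.96, -0.281], [1.0, 0.001, -0.0], [0.0, -0.281, 0.96]] [[299.2, 0.0, 279.0], [0.0, 299.2, 211.3], [0.0, 0.0, 1.0]]
yaw 64.0 turn z 64.0 shift [-606.4  224.2 -175.1] rows>= 20 rotvec [-5.0e-02  4.0e-02  6.4e+01] q [-1.27  0.43  0.07  1.61 -0.03  1.11 -0.07] t 0.15
[[0.59418796 0.03534027 0.02      ]
 [0.60242688 0.08267584 0.02      ]]
```

Request:
jog_arm([
  [[0, 0, -17], [0, 0, 6.4], 1],
  [[0, 0, -17], [0, 0, 6.4], 1],
  [[0, 0, -17], [0, 0, 6.4], 1],
  [[0, 0, -17], [0, 0, 6.4], 1],
  [[0, 0, -17], [0, 0, 6.4], 1],
  [[0, 0, -17], [0, 0, 6.4], 1],
  [[0, 0, -17], [0, 0, 6.4], 1],
  [[0, 0, -17], [0, 0, 6.4], 1],
  [[0, 0, -17], [0, 0, 6.4], 1],
  [[0, 0, -17], [0, 0, 6.4], 1],
])

```text
time: 0.98
ee_pos: [0.2958, 0.6065, 0.3761]
ee_rot: [[0.006, 1.0, -0.0], [1.0, -0.006, -0.0], [-0.0, -0.0, -1.0]]
force: [-0.8, 0.8, 0.1]
width: 0.0942
grasp_force: 0.0
```

Request:
jog_arm([
  [[-26, 11, 0], [0, 0, 0], 1],
  [[-26, 11, 0], [0, 0, 0], 1],
  [[-26, 11, 0], [0, 0, 0], 1],
  [[-26, 11, 0], [0, 0, 0], 1],
  [[-26, 11, 0], [0, 0, 0], 1],
  [[-26, 11, 0], [0, 0, 0], 1],
  [[-26, 11, 0], [0, 0, 0], 1],
  [[-26, 11, 0], [0, 0, 0], 1],
  [[-26, 11, 0], [0, 0, 0], 1],
  [[-26, 11, 0], [0, 0, 0], 1],
  [[-26, 11, 0], [0, 0, 0], 1],
  [[-26, 11, 0], [0, 0, 0], 1],
  [[-26, 11, 0], [0, 0, 0], 1],
  [[-26, 11, 0], [0, 0, 0], 1],
  [[-26, 11, 0], [0, 0, 0], 1],
  [[-26, 11, 0], [0, 0, 0], 1],
  [[-26, 11, 0], [0, 0, 0], 1],
  [[-26, 11, 0], [0, 0, 0], 1],
  [[-26, 11, 0], [0, 0, 0], 1],
  [[0, 0, 0], [0, 0, 0], 1],
])

```text
time: 2.65
ee_pos: [0.5063, 0.1072, 0.3758]
ee_rot: [[0.006, 1.0, 0.001], [1.0, -0.006, -0.001], [-0.001, 0.001, -1.0]]
force: [-0.2, -0.3, 0.4]
width: 0.0939
grasp_force: 0.0
```

```bash
python3 - <<'E'
from h import *
f=grab('wrist');go((.52,.1,.38),0)
cv2.imwrite('pics/wrist1.png',cv2.resize(f['color'],(784,588),interpolation=cv2.INTER_CUBIC))
p=cloud(f)
C=f['color'].astype(int)
for k,c in dict(body=(598,57),bonnet=(460,55),knob=(594,-61),gauge=(462,-54)).items():
    m=(np.hypot(p[...,0]-c[0]/1e3,p[...,1]-c[1]/1e3)<.045)&(p[...,2]>.008)&(p[...,2]<.1)
    q=p[m]; hi=q[q[:,2]>q[:,2].max()-.006]; print(k,cv2.minEnclosingCircle(q[q[:,2]>.02][:,:2].astype(np.float32)*1e3),q[:,2].max(),hi[:,:2].mean(0))
for k,c,z0 in (('lower',(.494,-.304),.004),('cover',(.493,.29),0)):
    m=(np.hypot(p[...,0]-c[0],p[...,1]-c[1])<.16)&(np.abs(p[...,2]-z0-.066)<.006)&(C[...,0]>C[...,2]+30)
    print(k,cv2.minAreaRect(p[m][:,:2].astype(np.float32)*1e3),m.sum(),np.median(p[m][:,2]))
E
```

```text
yaw -0.26 turn z -0.26 shift [-9.9 14.5 -4.4] rows>= 1 rotvec [ 0.01  0.01 -0.26] q [-0.96  0.03  0.65  1.74 -0.02  1.37 -0.31] t 2.7
body ((596.901611328125, 57.56632995605469), 26.807374954223633) 0.04587535429884937 [0.59813338 0.05741585]
bonnet ((462.5626220703125, 55.788516998291016), 15.798529624938965) 0.04892715830904526 [0.46281964 0.05572405]
knob ((594.7598876953125, -61.29104232788086), 21.04951286315918) 0.038918368108132095 [ 0.59489355 -0.06106864]
gauge ((464.0926208496094, -50.686466217041016), 19.8061466217041) 0.03075826578878138 [ 0.46440279 -0.05028388]
lower ((494.5419921875, -286.0377197265625), (143.73802185058594, 203.79708862304688), 6.899083614349365) 583 0.06937587049217431
cover ((496.5380859375, 274.10955810546875), (143.25376892089844, 189.9562225341797), 8.783546447753906) 2448 0.0649935166442267
```

View pics/wrist1.png

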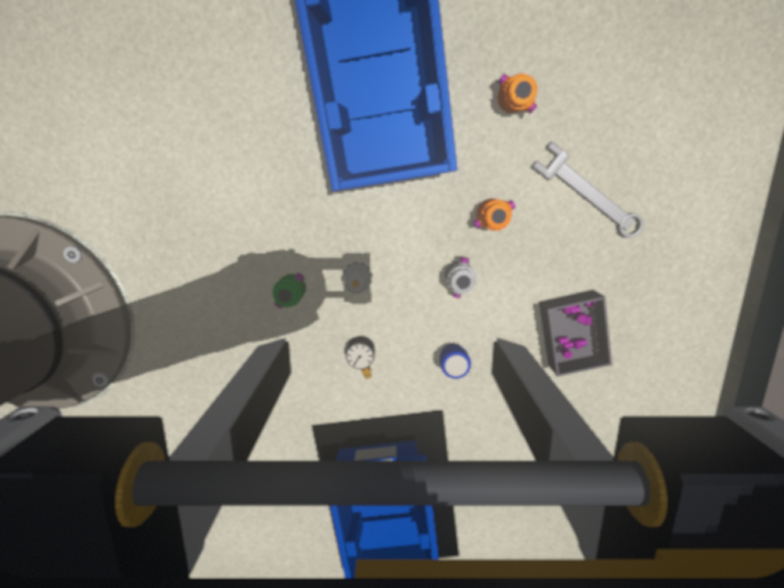

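The wrist view (up = +y, right = +x) shows the plated body at (461,278) with plugs at (463,262) and (456,294). The knob is at (455,361), the gauge at (360,353) with its stem at (367,373), the bonnet in shadow at (356,280), the cover tray at the top, and the lower tray partly hidden at the bottom.

```bash
python3 - <<'E'
from h import *
f=load('wrist');p=cloud(f);C=f['color'].astype(int);b,g,r=C[...,0],C[...,1],C[...,2]
m=(np.hypot(p[...,0]-.597,p[...,1]-.0575)<.034)&(b>g+30)&(r>g+30)
q=p[m];u=q[q[:,1]>.0575][:,:2].mean(0);l=q[q[:,1]<.0575][:,:2].mean(0);print(u,l,np.degrees(np.arctan2(*(u-l)[::-1])),(u+l)/2,m.sum())
m=(np.hypot(p[...,0]-.464,p[...,1]+.0505)<.05)&(r>b+40)&(p[...,2]>.006)
s=p[m][:,:2].mean(0);print('stem',s,m.sum(),np.degrees(np.arctan2(s[1]+.0505,s[0]-.4642)))
S=load('scene');p=cloud(S);C=S['color'].astype(int)
m=(np.hypot(p[...,0]-.464,p[...,1]+.0505)<.05)&(C[...,2]>C[...,0]+45)&(p[...,2]>.006)
s=p[m][:,:2].mean(0);print('stem',s,m.sum(),np.degrees(np.arctan2(s[1]+.0515,s[0]-.463)))
go((.597,.0575,.13),-10)
E
```

```text
[0.60132616 0.08153816] [0.5932981  0.03429484] 80.35584047453996 [0.59731213 0.0579165 ] 26
stem [ 0.47197699 -0.08122514] 40 -75.79590569051383
stem [ 0.47113137 -0.07883621] 46 -73.4344768708956
yaw -0.26 turn z 9.74 shift [-35.7  99.2 245.6] rows>= 8 rotvec [0.01 0.01 9.74] q [-0.96  0.03  0.65  1.74 -0.02  1.37 -0.31] t 2.7
```

Request:
jog_arm([
  [[0, 0, 0], [0, 0, 4.87], 1],
  [[0, 0, 0], [0, 0, 4.87], 1],
  [[-3.6, 9.9, 24.6], [0, 0, 0], 1],
  [[-3.6, 9.9, 24.6], [0, 0, 0], 1],
  [[-3.6, 9.9, 24.6], [0, 0, 0], 1],
  [[-3.6, 9.9, 24.6], [0, 0, 0], 1],
  [[-3.6, 9.9, 24.6], [0, 0, 0], 1],
  [[-3.6, 9.9, 24.6], [0, 0, 0], 1],
  [[-3.6, 9.9, 24.6], [0, 0, 0], 1],
  [[-3.6, 9.9, 24.6], [0, 0, 0], 1],
  [[-3.6, 9.9, 24.6], [0, 0, 0], 1],
  [[-3.6, 9.9, 24.6], [0, 0, 0], 1],
  [[0, 0, 0], [0, 0, 0], 1],
  [[0, 0, 0], [0, 0, 0], 1],
])

```text
time: 3.87
ee_pos: [0.5955, 0.0606, 0.1286]
ee_rot: [[0.169, 0.986, -0.003], [0.986, -0.169, -0.001], [-0.002, -0.002, -1.0]]
force: [-0.5, 0.2, 0.6]
width: 0.0941
grasp_force: 0.0
```

```bash
python3 - <<'E'
from h import *
go((.597,.0577,.0065),-9.7)
E
```

```text
yaw -9.76 turn z -0.06 shift [ -2.6   2.  122.1] rows>= 4 rotvec [-0.14  0.09 -0.06] q [-0.69  0.45  0.63  1.88 -0.32  0.92 -0.08] t 3.87
```

Request:
jog_arm([
  [[-2.6, 2, 12], [0, 0, 0], 1],
  [[0, 0, 20], [0, 0, 0], 1],
  [[0, 0, 20], [0, 0, 0], 1],
  [[0, 0, 20], [0, 0, 0], 1],
  [[0, 0, 20], [0, 0, 0], 1],
  [[0, 0, 15], [0, 0, 0], 1],
  [[0, 0, 10], [0, 0, 0], 1],
  [[0, 0, 5], [0, 0, 0], 1],
  [[0, 0, 0], [0, 0, 0], 1],
  [[0, 0, 0], [0, 0, 0], 1],
])

```text
time: 4.7
ee_pos: [0.5984, 0.0577, 0.0083]
ee_rot: [[0.169, 0.986, 0.001], [0.986, -0.169, 0.0], [0.001, 0.001, -1.0]]
force: [0.4, -0.4, 0.8]
width: 0.0941
grasp_force: 0.0
```

Request:
jog_arm([
  [[0, 0, 0], [0, 0, 0], -1],
  [[0, 0, 0], [0, 0, 0], -1],
  [[0, 0, 0], [0, 0, 0], -1],
  [[0, 0, 0], [0, 0, 0], -1],
  [[0, 0, 0], [0, 0, 0], -1],
  [[0, 0, 0], [0, 0, 0], -1],
  [[0, 0, 0], [0, 0, 0], -1],
  [[0, 0, 0], [0, 0, 0], -1],
  [[0, 0, 0], [0, 0, 0], -1],
  [[0, 0, 0], [0, 0, 0], -1],
], grip_force=30)

```text
time: 5.53
ee_pos: [0.5978, 0.0575, 0.0074]
ee_rot: [[0.169, 0.986, -0.0], [0.986, -0.169, -0.0], [-0.0, -0.0, -1.0]]
force: [-0.5, -0.2, -0.5]
width: 0.0375
grasp_force: 30.0
```

Request:
jog_arm([
  [[0, 0, -10], [0, 0, 0], -1],
  [[0, 0, -20], [0, 0, 0], -1],
  [[0, 0, -30], [0, 0, 0], -1],
  [[0, 0, -30], [0, 0, 0], -1],
  [[0, 0, -30], [0, 0, 0], -1],
  [[0, 0, -30], [0, 0, 0], -1],
  [[0, 0, -20], [0, 0, 0], -1],
  [[0, 0, -10], [0, 0, 0], -1],
  [[0, 0, 0], [0, 0, 0], -1],
])

```text
time: 6.28
ee_pos: [0.5987, 0.0576, 0.1897]
ee_rot: [[0.169, 0.986, 0.003], [0.986, -0.169, 0.001], [0.002, 0.003, -1.0]]
force: [0.5, -0.4, -3.2]
width: 0.0375
grasp_force: 30.0
```

```bash
python3 - <<'E'
from h import *
o=env.observe();print(o['width'],o['grasp_force'])
for k,c,a,z0 in (('lower',(.4946,-.305),7,.004),('cover',(.4935,.2896),8.8,0)):
  for n in ('scene','side'):
    f=load(n);p=cloud(f);C=f['color'].astype(int)
    A=np.radians(a);R=np.array([[np.cos(A),-np.sin(A)],[np.sin(A),np.cos(A)]])
    l=(p[...,:2]-c)@R
    m=(abs(l[...,0])<.085)&(abs(l[...,1])<.135)&(abs(p[...,2]-z0-.066)<.004)&(C[...,0]>C[...,2]+30)
    q=l[m]*1e3
    for s in(1,-1):
        # outer edges by bins
        e=[(s*q[abs(q[:,1]-y)<8][:,0]).max() if (abs(q[:,1]-y)<8).any() else np.nan for y in(-80,-40,0,40,80)]
        g=[(s*q[abs(q[:,0]-x)<6][:,1]).max() if (abs(q[:,0]-x)<6).any() else np.nan for x in(-50,-25,0,25,50)]
        print(k,n,s,'x',np.round(e,1),'y',np.round(g,1))
go((.487,-.2415,.17),7)
E
```

```text
0.03754380863112338 29.999407160212286
lower scene 1 x [73.  73.8 73.  73.5 73.8] y [110.5 119.8 120.9 120.4 111.2]
lower scene -1 x [69.9 71.  71.2 70.1 70.1] y [111.4 111.6 111.6 111.6 111.5]
lower side 1 x [70.6 72.2 70.7 72.1 70.7] y [110.6 119.6 112.1 118.3 111.3]
lower side -1 x [72.6 72.7 73.  73.4 73.6] y [112.4 112.3 112.5 112.4 112.2]
cover scene 1 x [72.4 73.3 72.6 73.4 72.8] y [114.7 121.  113.7 121.6 112.6]
cover scene -1 x [71.4 71.2 72.  70.  70.1] y [111.8 109.8 111.3 111.4 112.1]
cover side 1 x [71.5 71.  71.4 71.5 69.9] y [113.4 120.1 113.2 115.7 111.2]
cover side -1 x [73.2 73.4 72.4 73.5 72.8] y [111.4 111.4 111.5 111.8 112.2]
yaw -9.75 turn z -16.75 shift [-283.2 -147.3   19.7] rows>= 10 rotvec [  0.16  -0.08 -16.75] q [-0.72  0.38  0.67  1.82 -0.27  1.03 -0.12] t 6.28
```

Request:
jog_arm([
  [[0, 0, 0], [0, 0, -5.6], -1],
  [[0, 0, 0], [0, 0, -5.6], -1],
  [[0, 0, 0], [0, 0, -5.6], -1],
  [[-15, -8, 1], [0, 0, 0], -1],
  [[-24, -12.5, 2], [0, 0, 0], -1],
  [[-24, -12.5, 2], [0, 0, 0], -1],
  [[-24, -12.5, 2], [0, 0, 0], -1],
  [[-24, -12.5, 2], [0, 0, 0], -1],
  [[-24, -12.5, 2], [0, 0, 0], -1],
  [[-24, -12.5, 2], [0, 0, 0], -1],
  [[-24, -12.5, 2], [0, 0, 0], -1],
  [[-24, -12.5, 2], [0, 0, 0], -1],
  [[-24, -12.5, 2], [0, 0, 0], -1],
  [[-24, -12.5, 2], [0, 0, 0], -1],
  [[-20, -10, 0], [0, 0, 0], -1],
  [[-8.5, -4, 0], [0, 0, 0], -1],
  [[0, 0, 0], [0, 0, 0], -1],
  [[0, 0, 0], [0, 0, 0], -1],
])

```text
time: 7.78
ee_pos: [0.4863, -0.2417, 0.1657]
ee_rot: [[-0.121, 0.993, -0.001], [0.993, 0.121, 0.0], [0.0, -0.001, -1.0]]
force: [-0.6, 1.0, -2.9]
width: 0.0379
grasp_force: 30.0
```

```bash
python3 - <<'E'
from h import *
go((.4869,-.2420,.0165),7)
E
```

```text
yaw 6.97 turn z -0.03 shift [ -0.3   0.6 149.2] rows>= 5 rotvec [-0.07 -0.03 -0.03] q [-0.24  0.31  0.7   1.97 -0.24  0.95  0.71] t 7.78
```

Request:
jog_arm([
  [[0, 0.6, 15], [0, 0, 0], -1],
  [[0, 0, 25], [0, 0, 0], -1],
  [[0, 0, 25], [0, 0, 0], -1],
  [[0, 0, 25], [0, 0, 0], -1],
  [[0, 0, 20], [0, 0, 0], -1],
  [[0, 0, 15], [0, 0, 0], -1],
  [[0, 0, 10], [0, 0, 0], -1],
  [[0, 0, 5], [0, 0, 0], -1],
  [[0, 0, 3], [0, 0, 0], -1],
  [[0, 0, 2], [0, 0, 0], -1],
  [[0, 0, 0], [0, 0, 0], -1],
  [[0, 0, 0], [0, 0, 0], -1],
])

```text
time: 8.78
ee_pos: [0.4879, -0.2419, 0.0221]
ee_rot: [[-0.123, 0.992, 0.001], [0.992, 0.123, -0.0], [-0.0, 0.001, -1.0]]
force: [-0.3, -0.5, -2.3]
width: 0.0377
grasp_force: 30.0
```

Request:
jog_arm([
  [[0, 0, 1.5], [0, 0, 0], -1],
  [[0, 0, 1], [0, 0, 0], -1],
  [[0, 0, 1], [0, 0, 0], -1],
  [[0, 0, 1], [0, 0, 0], -1],
  [[0, 0, 0.6], [0, 0, 0], -1],
  [[0, 0, 0.6], [0, 0, 0], -1],
  [[0, 0, 0.6], [0, 0, 0], -1],
  [[0, 0, 0], [0, 0, 0], -1],
  [[0, 0, 0], [0, 0, 0], -1],
])

```text
time: 9.53
ee_pos: [0.4874, -0.2419, 0.0154]
ee_rot: [[-0.123, 0.992, 0.0], [0.992, 0.123, 0.0], [0.0, 0.0, -1.0]]
force: [-2.7, 1.6, 5.6]
width: 0.0377
grasp_force: 30.0
```

Request:
jog_arm([
  [[0, 0, 0], [0, 0, 0], 0.2],
  [[0, 0, 0], [0, 0, 0], 0.2],
  [[0, 0, 0], [0, 0, 0], 0.2],
  [[0, 0, 0], [0, 0, 0], 0.2],
  [[0, 0, 0], [0, 0, 0], 0.2],
  [[0, 0, -5], [0, 0, 0], 0.2],
  [[0, 0, -10], [0, 0, 0], 0.2],
  [[0, 0, -20], [0, 0, 0], 0.2],
  [[0, 0, -30], [0, 0, 0], 0.2],
  [[0, 0, -30], [0, 0, 0], 0.2],
  [[0, 0, -30], [0, 0, 0], 0.2],
  [[0, 0, -30], [0, 0, 0], 0.2],
  [[0, 0, 0], [0, 0, 0], 0.6],
])

```text
time: 10.62
ee_pos: [0.4894, -0.2433, 0.176]
ee_rot: [[-0.122, 0.993, 0.007], [0.993, 0.122, -0.001], [-0.002, 0.007, -1.0]]
force: [1.3, -0.6, 0.5]
width: 0.0604
grasp_force: 0.0
```

```bash
python3 - <<'E'
from h import *
go((.5948,-.0612,.12),7)
f=grab('scene');p=cloud(f)
A=np.radians(7);R=np.array([[np.cos(A),-np.sin(A)],[np.sin(A),np.cos(A)]])
l=(p[...,:2]-[.4947,-.3055])@R
m=(abs(l[...,0])<.045)&(abs(l[...,1]-.064)<.03)&(p[...,2]>.046)&(p[...,2]<.056)
print(l[m].mean(0)*1e3,m.sum(),p[m][:,2].max())
E
```

```text
yaw 7.0 turn z -0.0 shift [167.9 126.8  56. ] rows>= 7 rotvec [ 0.38  0.12 -0.  ] q [-0.25  0.29  0.72  1.96 -0.24  0.96  0.71] t 10.62
[ 1.20637805 64.75037539] 193 0.05586669264818889
```

Request:
jog_arm([
  [[10, 7, 0], [0, 0, 0], 0.8],
  [[20, 15, 0], [0, 0, 0], 0.8],
  [[24, 18, 4], [0, 0, 0], 0.8],
  [[24, 18, 8], [0, 0, 0], 0.8],
  [[24, 18, 12], [0, 0, 0], 0.8],
  [[24, 18, 12], [0, 0, 0], 0.8],
  [[20, 16, 10], [0, 0, 0], 0.8],
  [[14, 11, 10], [0, 0, 0], 0.8],
  [[8, 6, 0], [0, 0, 0], 0.8],
  [[0, 0, 0], [0, 0, 0], 0.8],
  [[0, 0, 0], [0, 0, 0], 0.8],
])

```text
time: 11.58
ee_pos: [0.5924, -0.0604, 0.1143]
ee_rot: [[-0.122, 0.992, -0.001], [0.992, 0.122, -0.001], [-0.001, -0.001, -1.0]]
force: [0.2, -0.3, 0.8]
width: 0.0847
grasp_force: 0.0
```

```bash
python3 - <<'E'
from h import *
go((.5948,-.0612,.007),7)
E
```

```text
yaw 7.03 turn z 0.03 shift [ -1.1   2.2 107.3] rows>= 4 rotvec [-0.04  0.04  0.03] q [-0.48  0.46  0.61  1.9  -0.33  0.89  0.42] t 11.58
```

Request:
jog_arm([
  [[-1.1, 2, 15], [0, 0, 0], 0.8],
  [[0, 0, 20], [0, 0, 0], 0.8],
  [[0, 0, 20], [0, 0, 0], 0.8],
  [[0, 0, 20], [0, 0, 0], 0.8],
  [[0, 0, 15], [0, 0, 0], 0.8],
  [[0, 0, 10], [0, 0, 0], 0.8],
  [[0, 0, 7], [0, 0, 0], 0.8],
  [[0, 0, 0], [0, 0, 0], 0.8],
  [[0, 0, 0], [0, 0, 0], 0.8],
])

```text
time: 12.33
ee_pos: [0.595, -0.0611, 0.0078]
ee_rot: [[-0.122, 0.993, 0.0], [0.993, 0.122, -0.0], [-0.0, 0.0, -1.0]]
force: [-0.1, 1.2, 0.1]
width: 0.0847
grasp_force: 0.0
```

Request:
jog_arm([
  [[0, 0, 0], [0, 0, 0], -1],
  [[0, 0, 0], [0, 0, 0], -1],
  [[0, 0, 0], [0, 0, 0], -1],
  [[0, 0, 0], [0, 0, 0], -1],
  [[0, 0, 0], [0, 0, 0], -1],
  [[0, 0, 0], [0, 0, 0], -1],
  [[0, 0, 0], [0, 0, 0], -1],
  [[0, 0, 0], [0, 0, 0], -1],
], grip_force=15)

```text
time: 13.0
ee_pos: [0.5949, -0.0603, 0.0072]
ee_rot: [[-0.123, 0.992, -0.0], [0.992, 0.123, 0.0], [0.0, -0.0, -1.0]]
force: [0.2, 0.3, 1.2]
width: 0.0396
grasp_force: 15.0
```

Request:
jog_arm([
  [[0, 0, -10], [0, 0, 0], -1],
  [[0, 0, -20], [0, 0, 0], -1],
  [[0, 0, -30], [0, 0, 0], -1],
  [[0, 0, -30], [0, 0, 0], -1],
  [[0, 0, -30], [0, 0, 0], -1],
  [[0, 0, -25], [0, 0, 0], -1],
  [[0, 0, -15], [0, 0, 0], -1],
  [[0, 0, 0], [0, 0, 0], -1],
])

```text
time: 13.67
ee_pos: [0.5965, -0.0608, 0.1711]
ee_rot: [[-0.122, 0.992, 0.005], [0.992, 0.122, 0.001], [0.0, 0.005, -1.0]]
force: [1.4, 0.3, -0.7]
width: 0.0397
grasp_force: 15.0
```

```bash
python3 - <<'E'
from h import *
go((.5025,-.3690,.16),7)
E
```

```text
yaw 7.03 turn z 0.03 shift [-294.5 -130.8   11.1] rows>= 10 rotvec [ 0.28 -0.01  0.03] q [-0.51  0.39  0.65  1.85 -0.28  0.99  0.38] t 13.67
```

Request:
jog_arm([
  [[-12, -5, 0], [0, 0, 0], -1],
  [[-24, -10.8, 1], [0, 0, 0], -1],
  [[-24, -10.8, 1], [0, 0, 0], -1],
  [[-24, -10.8, 1], [0, 0, 0], -1],
  [[-24, -10.8, 1], [0, 0, 0], -1],
  [[-24, -10.8, 1], [0, 0, 0], -1],
  [[-24, -10.8, 1], [0, 0, 0], -1],
  [[-24, -10.8, 1], [0, 0, 0], -1],
  [[-24, -10.8, 1], [0, 0, 0], -1],
  [[-24, -10.8, 1], [0, 0, 0], -1],
  [[-24, -10.8, 1], [0, 0, 0], -1],
  [[-24, -10.8, 1], [0, 0, 0], -1],
  [[-12, -5, 0], [0, 0, 0], -1],
  [[-6, -2, 0], [0, 0, 0], -1],
  [[0, 0, 0], [0, 0, 0], -1],
  [[0, 0, 0], [0, 0, 0], -1],
])

```text
time: 15.0
ee_pos: [0.5014, -0.3674, 0.1557]
ee_rot: [[-0.123, 0.992, -0.001], [0.992, 0.123, 0.001], [0.001, -0.001, -1.0]]
force: [0.2, -0.0, -0.7]
width: 0.0394
grasp_force: 15.0
```

```bash
python3 - <<'E'
from h import *
go((.5025,-.3690,.0155),7)
E
```

```text
yaw 7.07 turn z 0.07 shift [ -1.8   0.9 140.2] rows>= 5 rotvec [-0.03 -0.04  0.07] q [ 0.02  0.46  0.68  1.81 -0.34  0.99  0.96] t 15.0
```

Request:
jog_arm([
  [[-1.8, 0.9, 15], [0, 0, 0], -1],
  [[0, 0, 25], [0, 0, 0], -1],
  [[0, 0, 25], [0, 0, 0], -1],
  [[0, 0, 25], [0, 0, 0], -1],
  [[0, 0, 20], [0, 0, 0], -1],
  [[0, 0, 15], [0, 0, 0], -1],
  [[0, 0, 5], [0, 0, 0], -1],
  [[0, 0, 3], [0, 0, 0], -1],
  [[0, 0, 2], [0, 0, 0], -1],
  [[0, 0, 0], [0, 0, 0], -1],
  [[0, 0, 0], [0, 0, 0], -1],
])

```text
time: 15.92
ee_pos: [0.5029, -0.37, 0.0219]
ee_rot: [[-0.123, 0.992, 0.001], [0.992, 0.123, -0.0], [-0.001, 0.001, -1.0]]
force: [0.1, 0.4, -0.5]
width: 0.0393
grasp_force: 15.0
```

Request:
jog_arm([
  [[0, 0, 1.5], [0, 0, 0], -1],
  [[0, 0, 1], [0, 0, 0], -1],
  [[0, 0, 1], [0, 0, 0], -1],
  [[0, 0, 1], [0, 0, 0], -1],
  [[0, 0, 0.6], [0, 0, 0], -1],
  [[0, 0, 0.6], [0, 0, 0], -1],
  [[0, 0, 0.5], [0, 0, 0], -1],
  [[0, 0, 0], [0, 0, 0], -1],
  [[0, 0, 0], [0, 0, 0], -1],
])

```text
time: 16.67
ee_pos: [0.5023, -0.3699, 0.0152]
ee_rot: [[-0.123, 0.992, 0.0], [0.992, 0.123, 0.0], [0.0, 0.0, -1.0]]
force: [-1.9, 1.5, 5.0]
width: 0.0395
grasp_force: 15.0
```

Contact. I'll release, lift, and go to the bonnet.

Request:
jog_arm([
  [[0, 0, 0], [0, 0, 0], 0.2],
  [[0, 0, 0], [0, 0, 0], 0.2],
  [[0, 0, 0], [0, 0, 0], 0.2],
  [[0, 0, 0], [0, 0, 0], 0.2],
  [[0, 0, 0], [0, 0, 0], 0.2],
  [[0, 0, -5], [0, 0, 0], 0.2],
  [[0, 0, -10], [0, 0, 0], 0.2],
  [[0, 0, -20], [0, 0, 0], 0.2],
  [[0, 0, -30], [0, 0, 0], 0.2],
  [[0, 0, -30], [0, 0, 0], 0.2],
  [[0, 0, -30], [0, 0, 0], 0.2],
  [[0, 0, -30], [0, 0, 0], 0.2],
  [[0, 0, 0], [0, 0, 0], 0.6],
  [[0, 0, 0], [0, 0, 0], 0.6],
])

```text
time: 17.83
ee_pos: [0.5032, -0.3704, 0.1724]
ee_rot: [[-0.123, 0.992, 0.003], [0.992, 0.123, -0.001], [-0.002, 0.003, -1.0]]
force: [-0.4, -0.8, -0.7]
width: 0.0662
grasp_force: 0.0
```

```bash
python3 - <<'E'
from h import *
go((.4627,.0558,.13),7)
f=grab('scene');p=cloud(f)
A=np.radians(7);R=np.array([[np.cos(A),-np.sin(A)],[np.sin(A),np.cos(A)]])
l=(p[...,:2]-[.4947,-.3055])@R
for y,z in((.064,.048),(-.064,.040)):
    m=(abs(l[...,0])<.045)&(abs(l[...,1]-y)<.03)&(abs(p[...,2]-z)<.006)
    print(l[m].mean(0)*1e3,m.sum(),np.median(p[m][:,2]))
p=cloud(load('wrist'))
E
```

```text
yaw 7.06 turn z 0.06 shift [428.   11.8  42.4] rows>= 13 rotvec [0.19 0.1  0.06] q [ 0.01  0.45  0.7   1.79 -0.33  1.02  0.96] t 17.83
[ 2.46023473 64.44268181] 212 0.05108924968111056
[  2.03117736 -64.58075525] 366 0.04327056512667543
```

Request:
jog_arm([
  [[12, 0, 0], [0, 0, 0], 0.7],
  [[25, 1, 0], [0, 0, 0], 0.7],
  [[28, 1, 0], [0, 0, 0], 0.7],
  [[28, 1, 0], [0, 0, 0], 0.7],
  [[28, 1, 0], [0, 0, 0], 0.7],
  [[28, 1, 0], [0, 0, 0], 0.7],
  [[28, 1, 0], [0, 0, 0], 0.7],
  [[28, 1, 0], [0, 0, 0], 0.7],
  [[28, 1, 0], [0, 0, 0], 0.7],
  [[28, 1, 4], [0, 0, 0], 0.7],
  [[28, 1, 6], [0, 0, 0], 0.7],
  [[28, 1, 8], [0, 0, 0], 0.7],
  [[28, 1, 8], [0, 0, 0], 0.7],
  [[28, 1, 8], [0, 0, 0], 0.7],
  [[28, 0, 8], [0, 0, 0], 0.7],
  [[18, 0, 0], [0, 0, 0], 0.7],
  [[9, 0, 0], [0, 0, 0], 0.7],
  [[0, 0, 0], [0, 0, 0], 0.7],
  [[0, 0, 0], [0, 0, 0], 0.7],
])

```text
time: 19.47
ee_pos: [0.4624, 0.056, 0.1278]
ee_rot: [[-0.123, 0.992, -0.0], [0.992, 0.123, -0.0], [-0.0, -0.001, -1.0]]
force: [0.0, -0.1, -0.1]
width: 0.0798
grasp_force: 0.0
```

```bash
python3 - <<'E'
from h import *
go((.4627,.0558,.0135),7)
f=grab('side')
p=cloud(f);m=(np.hypot(p[...,0]-.4627,p[...,1]-.0558)<.03)&(p[...,2]>.006)&(p[...,2]<.06)
print(p[m][:,:2].min(0),p[m][:,:2].max(0),p[m][:,2].max(),m.sum())
E
```

```text
yaw 7.09 turn z 0.09 shift [ -0.3   0.3 114.3] rows>= 4 rotvec [-0.03  0.02  0.09] q [-0.77  0.2   0.58  2.17 -0.15  0.82  0.03] t 19.47
[0.44088651 0.03447859] [0.47845448 0.07298767] 0.04834432073987793 322
```

Request:
jog_arm([
  [[0, 0, 15], [0, 0, 0], 0.7],
  [[0, 0, 20], [0, 0, 0], 0.7],
  [[0, 0, 22], [0, 0, 0], 0.7],
  [[0, 0, 22], [0, 0, 0], 0.7],
  [[0, 0, 15], [0, 0, 0], 0.7],
  [[0, 0, 12], [0, 0, 0], 0.7],
  [[0, 0, 7], [0, 0, 0], 0.7],
  [[0, 0, 0], [0, 0, 0], 0.7],
  [[0, 0, 0], [0, 0, 0], 0.7],
])

```text
time: 20.27
ee_pos: [0.4629, 0.0556, 0.0152]
ee_rot: [[-0.121, 0.993, -0.0], [0.993, 0.121, -0.0], [-0.0, -0.0, -1.0]]
force: [0.1, -0.2, -0.8]
width: 0.0799
grasp_force: 0.0
```

Request:
jog_arm([
  [[0, 0, 0], [0, 0, 0], -1],
  [[0, 0, 0], [0, 0, 0], -1],
  [[0, 0, 0], [0, 0, 0], -1],
  [[0, 0, 0], [0, 0, 0], -1],
  [[0, 0, 0], [0, 0, 0], -1],
  [[0, 0, 0], [0, 0, 0], -1],
  [[0, 0, 0], [0, 0, 0], -1],
  [[0, 0, 0], [0, 0, 0], -1],
  [[0, 0, 0], [0, 0, 0], -1],
], grip_force=25)

```text
time: 21.02
ee_pos: [0.4626, 0.0565, 0.015]
ee_rot: [[-0.123, 0.992, -0.0], [0.992, 0.123, 0.0], [0.0, -0.0, -1.0]]
force: [-1.2, 0.4, 3.1]
width: 0.0311
grasp_force: 25.0
```

Request:
jog_arm([
  [[0, 0, -10], [0, 0, 0], -1],
  [[0, 0, -20], [0, 0, 0], -1],
  [[0, 0, -30], [0, 0, 0], -1],
  [[0, 0, -30], [0, 0, 0], -1],
  [[0, 0, -30], [0, 0, 0], -1],
  [[0, 0, -25], [0, 0, 0], -1],
  [[0, 0, -15], [0, 0, 0], -1],
  [[0, 0, 0], [0, 0, 0], -1],
])

```text
time: 21.68
ee_pos: [0.4642, 0.0567, 0.1783]
ee_rot: [[-0.122, 0.992, 0.004], [0.992, 0.122, 0.003], [0.002, 0.005, -1.0]]
force: [0.9, 0.2, -2.1]
width: 0.0311
grasp_force: 25.0
```

```bash
python3 - <<'E'
from h import *
print(env.observe()['width'])
go((.4947,-.3055,.165),7)
E
```

```text
0.03108461198221857
yaw 7.03 turn z 0.03 shift [-363.2  -13.8   13.3] rows>= 11 rotvec [ 0.26 -0.11  0.03] q [-0.83  0.11  0.62  2.12 -0.08  0.93 -0.04] t 21.68
```

Request:
jog_arm([
  [[-12, 0, 0], [0, 0, 0], -1],
  [[-24, -1, 1], [0, 0, 0], -1],
  [[-28, -1, 1], [0, 0, 0], -1],
  [[-28, -1, 1], [0, 0, 0], -1],
  [[-28, -1, 1], [0, 0, 0], -1],
  [[-28, -1, 1], [0, 0, 0], -1],
  [[-28, -1, 1], [0, 0, 0], -1],
  [[-28, -1, 1], [0, 0, 0], -1],
  [[-28, -1, 1], [0, 0, 0], -1],
  [[-28, -1, 1], [0, 0, 0], -1],
  [[-28, -1, 1], [0, 0, 0], -1],
  [[-28, -1, 1], [0, 0, 0], -1],
  [[-25, -1, 1], [0, 0, 0], -1],
  [[-14, -1, 0], [0, 0, 0], -1],
  [[-8, -1, 0], [0, 0, 0], -1],
  [[0, 0, 0], [0, 0, 0], -1],
  [[0, 0, 0], [0, 0, 0], -1],
])

```text
time: 23.1
ee_pos: [0.493, -0.305, 0.1625]
ee_rot: [[-0.122, 0.992, -0.001], [0.992, 0.122, 0.0], [0.001, -0.001, -1.0]]
force: [-0.1, 0.1, -1.7]
width: 0.0309
grasp_force: 25.0
```

```bash
python3 - <<'E'
from h import *
go((.4950,-.3055,.023),7)
E
```

```text
yaw 7.03 turn z 0.03 shift [ -0.8   1.9 139.5] rows>= 4 rotvec [-0.05 -0.03  0.03] q [-0.14  0.39  0.74  1.9  -0.32  0.97  0.87] t 23.1
```

Request:
jog_arm([
  [[-0.8, 1.5, 15], [0, 0, 0], -1],
  [[0, 0, 25], [0, 0, 0], -1],
  [[0, 0, 25], [0, 0, 0], -1],
  [[0, 0, 25], [0, 0, 0], -1],
  [[0, 0, 20], [0, 0, 0], -1],
  [[0, 0, 14], [0, 0, 0], -1],
  [[0, 0, 5], [0, 0, 0], -1],
  [[0, 0, 3], [0, 0, 0], -1],
  [[0, 0, 2], [0, 0, 0], -1],
  [[0, 0, 0], [0, 0, 0], -1],
  [[0, 0, 0], [0, 0, 0], -1],
])

```text
time: 24.02
ee_pos: [0.4955, -0.3063, 0.0298]
ee_rot: [[-0.123, 0.992, 0.001], [0.992, 0.123, -0.0], [-0.001, 0.001, -1.0]]
force: [0.7, -0.6, -2.2]
width: 0.031
grasp_force: 25.0
```

Request:
jog_arm([
  [[0, 0, 1.5], [0, 0, 0], -1],
  [[0, 0, 1], [0, 0, 0], -1],
  [[0, 0, 1], [0, 0, 0], -1],
  [[0, 0, 1], [0, 0, 0], -1],
  [[0, 0, 0.6], [0, 0, 0], -1],
  [[0, 0, 0.6], [0, 0, 0], -1],
  [[0, 0, 0.6], [0, 0, 0], -1],
  [[0, 0, 0], [0, 0, 0], -1],
  [[0, 0, 0], [0, 0, 0], -1],
])

```text
time: 24.77
ee_pos: [0.495, -0.3062, 0.023]
ee_rot: [[-0.123, 0.992, 0.0], [0.992, 0.123, 0.0], [0.0, 0.0, -1.0]]
force: [-2.3, 2.6, 7.5]
width: 0.0309
grasp_force: 25.0
```

Request:
jog_arm([
  [[0, 0, 0], [0, 0, 0], 0.1],
  [[0, 0, 0], [0, 0, 0], 0.1],
  [[0, 0, 0], [0, 0, 0], 0.1],
  [[0, 0, 0], [0, 0, 0], 0.1],
  [[0, 0, 0], [0, 0, 0], 0.1],
  [[0, 0, -5], [0, 0, 0], 0.1],
  [[0, 0, -10], [0, 0, 0], 0.1],
  [[0, 0, -20], [0, 0, 0], 0.1],
  [[0, 0, -30], [0, 0, 0], 0.1],
  [[0, 0, -30], [0, 0, 0], 0.1],
  [[-15, 0, -30], [0, 0, 0], 0.1],
  [[-20, 0, -30], [0, 0, 0], 0],
  [[-20, 0, -30], [0, 0, 0], 0],
  [[-20, 0, -30], [0, 0, 0], 0],
  [[-20, 0, -30], [0, 0, 0], 0],
  [[-15, 0, -20], [0, 0, 0], 0],
  [[0, 0, 0], [0, 0, 0], 0],
  [[0, 0, 0], [0, 0, 0], 0],
])

```text
time: 26.27
ee_pos: [0.5081, -0.4164, 0.2892]
ee_rot: [[-0.121, 0.993, 0.001], [0.993, 0.121, -0.001], [-0.001, 0.001, -1.0]]
force: [0.1, 0.5, -0.6]
width: 0.0472
grasp_force: 0.0
```

```bash
cat > tray.py <<'E'
from h import *
def edges(n,c,a,zt):
    f=load(n);p=cloud(f);C=f['color'].astype(int)
    A=np.radians(a);R=np.array([[np.cos(A),-np.sin(A)],[np.sin(A),np.cos(A)]])
    l=(p[...,:2]-c)@R
    m=(abs(l[...,0])<.085)&(abs(l[...,1])<.135)&(abs(p[...,2]-zt)<.004)&(C[...,0]>C[...,2]+30)
    q=l[m]*1e3
    for s in(1,-1):
        e=[(s*q[abs(q[:,1]-y)<8][:,0]).max() if (abs(q[:,1]-y)<8).any() else np.nan for y in(-80,-40,0,40,80)]
        g=[(s*q[abs(q[:,0]-x)<6][:,1]).max() if (abs(q[:,0]-x)<6).any() else np.nan for x in(-60,-50,-25,0,25,50,60)]
        print(n,s,'x',np.round(e,1),'y',np.round(g,1))
E
python3 - <<'E'
from tray import *
f=grab('wrist');grab('scene');grab('side')
for n in('wrist','scene','side'): edges(n,(.4947,-.3055),7,.070)
cv2.imwrite('pics/wrist2.png',cv2.resize(f['color'],(784,588),interpolation=cv2.INTER_CUBIC))
go((.5597,.3001,.16),8.8)
E
```

```text
wrist 1 x [73.  72.9 72.9 73.  72.6] y [106.6 106.6 106.5 106.9 106.5 106.3 106.5]
wrist -1 x [70.2 71.2 70.9 70.8 71.1] y [111.5 111.5 111.5 111.6 111.5 111.4 111.4]
scene 1 x [72.6 72.9 74.1 72.6 73.3] y [111.8 111.1 120.9 121.  121.2 112.3 112.1]
scene -1 x [72.4 71.4 71.5 71.8 71.2] y [110.6 110.3 110.6 110.8 111.1 111.  111. ]
side 1 x [71.3 70.7 71.6 71.8 71.7] y [111.  111.1 120.  112.5 118.6 111.6 111.3]
side -1 x [73.  72.9 73.1 72.6 72.6] y [111.8 112.  111.8 112.  111.9 112.  111.7]
yaw 7.09 turn z -1.71 shift [698.  160.1 126.9] rows>= 21 rotvec [-0.05 -0.07 -1.71] q [ 0.02  0.42  0.79  1.59 -0.31  1.27  0.98] t 26.42
```

View pics/wrist2.png

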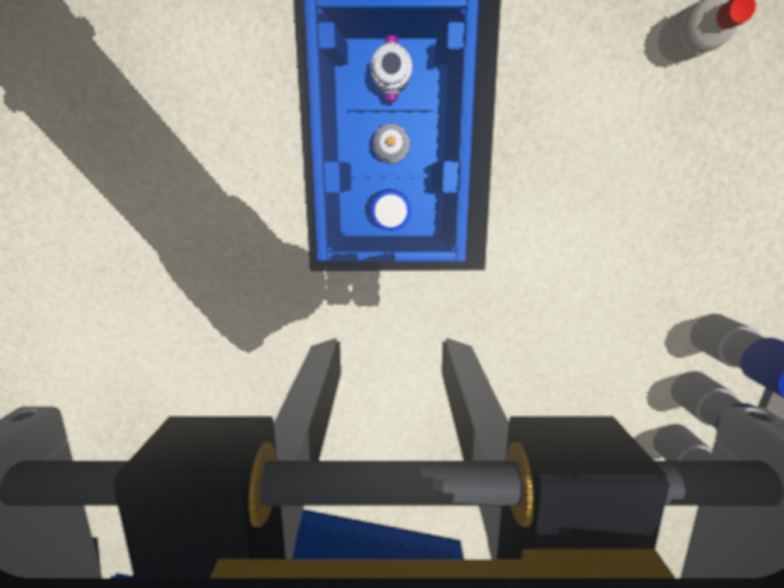

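The wrist view shows the row standing centred in the lower tray: body at (390,65), bonnet at (390,142) and knob at (390,210). Next is the cover tray, pinched on its far long side.

Request:
jog_arm([
  [[12, 3, 0], [0, 0, -1.7], 0],
  [[25, 5.5, 0], [0, 0, 0], 0],
  [[30, 7, 0], [0, 0, 0], 0],
  [[30, 7, 0], [0, 0, 0], 0],
  [[30, 7, 0], [0, 0, 0], 0],
  [[30, 7, 0], [0, 0, 0], 0],
  [[30, 7, 0], [0, 0, 0], 0],
  [[30, 7, 0], [0, 0, 0], 0],
  [[30, 7, 0], [0, 0, 0], 0],
  [[30, 7, 0], [0, 0, 0], 0],
  [[30, 7, 0], [0, 0, 0], 0],
  [[30, 7, 0], [0, 0, 0], 0],
  [[30, 7, 0], [0, 0, 0], 0],
  [[30, 7, 0], [0, 0, 0], 0],
  [[30, 7, 0], [0, 0, 0], 0],
  [[30, 7, 0], [0, 0, 0], 0],
  [[30, 7, 0], [0, 0, 0], 0],
  [[30, 7, 0], [0, 0, 0], 0],
  [[30, 7, 0], [0, 0, 0], 0],
  [[30, 7, 0], [0, 0, 0], 0],
])

```text
time: 28.08
ee_pos: [0.5525, 0.178, 0.2872]
ee_rot: [[-0.155, 0.988, -0.001], [0.988, 0.155, -0.0], [0.0, -0.001, -1.0]]
force: [0.2, 0.4, 0.8]
width: 0.0471
grasp_force: 0.0
```

```bash
python3 - <<'E'
from h import *
go((.5597,.3000,.15),8.8)
E
```

```text
yaw 8.92 turn z 0.12 shift [119.5  25.7 137.2] rows>= 6 rotvec [-0.05 -0.    0.12] q [-0.87  0.22  0.54  1.75 -0.12  1.21 -0.14] t 28.08
```

Request:
jog_arm([
  [[20, 4, 15], [0, 0, 0], 0],
  [[20, 4, 25], [0, 0, 0], 0],
  [[20, 5, 25], [0, 0, 0], 0],
  [[20, 5, 25], [0, 0, 0], 0],
  [[14, 3, 20], [0, 0, 0], 0],
  [[10, 2, 15], [0, 0, 0], 0],
  [[6, 1, 8], [0, 0, 0], 0],
  [[0, 0, 0], [0, 0, 0], 0],
  [[0, 0, 0], [0, 0, 0], 0],
])

```text
time: 28.83
ee_pos: [0.5609, 0.2874, 0.1551]
ee_rot: [[-0.153, 0.988, 0.0], [0.988, 0.153, -0.0], [-0.0, -0.0, -1.0]]
force: [0.4, 0.4, 0.5]
width: 0.047
grasp_force: 0.0
```

```bash
python3 - <<'E'
from tray import *
go((.5597,.3000,.0545),8.8)
grab('scene');grab('side')
for n in('scene','side'): edges(n,(.4935,.2898),8.8,.066)
E
```

```text
yaw 8.77 turn z -0.03 shift [ 12.6   0.8 100.6] rows>= 3 rotvec [-0.    0.03 -0.03] q [-0.93  0.43  0.46  1.78 -0.23  0.98 -0.22] t 28.83
scene 1 x [73.3 72.4 72.9 73.8 72.1] y [114.1 113.7 -99.5 111.7 113.9 111.  113.1]
scene -1 x [70.2 71.1 70.4 70.  70.1] y [111.5 110.1 109.9 110.9 110.  111.1 111.1]
side 1 x [70.2 68.7 69.9 72.  72.3] y [113.9 113.4 118.9 114.4 115.4 113.2 111.2]
side -1 x [72.7 72.9 72.6 72.7 73.6] y [112.3 112.3 111.7 111.4 111.9 111.9 110.9]
```

Request:
jog_arm([
  [[6, 0.4, 10], [0, 0, 0], 0],
  [[6.6, 0.4, 20], [0, 0, 0], 0],
  [[0, 0, 20], [0, 0, 0], 0],
  [[0, 0, 20], [0, 0, 0], 0],
  [[0, 0, 12], [0, 0, 0], 0],
  [[0, 0, 10], [0, 0, 0], 0],
  [[0, 0, 6.5], [0, 0, 0], 0],
  [[0, 0, 0], [0, 0, 0], 0],
  [[0, 0, 0], [0, 0, 0], 0],
  [[0, 0, 0], [0, 0, 0], 0],
])

```text
time: 29.77
ee_pos: [0.5604, 0.3006, 0.0571]
ee_rot: [[-0.152, 0.988, 0.001], [0.988, 0.152, 0.001], [0.001, 0.001, -1.0]]
force: [-0.4, -0.4, -0.1]
width: 0.047
grasp_force: 0.0
```

```bash
python3 - <<'E'
from h import *
go((.5597,.3000,.0545),8.8)
E
```

```text
yaw 8.75 turn z -0.05 shift [-0.4 -0.7  2.6] rows>= 1 rotvec [ 0.06 -0.03 -0.05] q [-0.9   0.56  0.41  1.83 -0.3   0.81 -0.19] t 29.77
```

Request:
jog_arm([
  [[0, -0.7, 2.3], [0, 0, 0], 0],
  [[0, 0, 0], [0, 0, 0], 0],
  [[0, 0, 0], [0, 0, 0], -1],
  [[0, 0, 0], [0, 0, 0], -1],
  [[0, 0, 0], [0, 0, 0], -1],
  [[0, 0, 0], [0, 0, 0], -1],
  [[0, 0, 0], [0, 0, 0], -1],
  [[0, 0, 0], [0, 0, 0], -1],
  [[0, 0, 0], [0, 0, 0], -1],
  [[0, 0, 0], [0, 0, 0], -1],
], grip_force=55)

```text
time: 30.6
ee_pos: [0.5592, 0.3003, 0.0539]
ee_rot: [[-0.152, 0.988, 0.0], [0.988, 0.152, 0.0], [0.0, 0.0, -1.0]]
force: [0.6, -0.2, 1.3]
width: 0.01
grasp_force: 54.7
```

Request:
jog_arm([
  [[0, 0, -3], [0, 0, 0], -1],
  [[0, 0, -6], [0, 0, 0], -1],
  [[0, 0, -10], [0, 0, 0], -1],
  [[0, 0, -15], [0, 0, 0], -1],
  [[0, 0, -20], [0, 0, 0], -1],
  [[0, 0, -25], [0, 0, 0], -1],
  [[0, 0, -25], [0, 0, 0], -1],
  [[0, 0, -25], [0, 0, 0], -1],
  [[0, 0, -25], [0, 0, 0], -1],
  [[0, 0, -20], [0, 0, 0], -1],
  [[0, 0, -15], [0, 0, 0], -1],
  [[0, 0, -10], [0, 0, 0], -1],
  [[0, 0, -5], [0, 0, 0], -1],
  [[0, 0, 0], [0, 0, 0], -1],
])

```text
time: 31.77
ee_pos: [0.5593, 0.3004, 0.2589]
ee_rot: [[-0.152, 0.988, 0.001], [0.988, 0.152, 0.001], [0.001, 0.001, -1.0]]
force: [0.3, 0.4, -1.6]
width: 0.0101
grasp_force: 54.2
```

```bash
python3 - <<'E'
from h import *
o=env.observe();print(o['width'],o['moment'])
f=grab('scene');cv2.imwrite('pics/scene2.png',f['color'])
go((.4287,-.3134,.25),-173)
E
```

```text
0.010121986745301693 [-0.00776634 -0.05821107  0.03808264]
yaw 8.75 turn z -178.25 shift [593.2 204.1   7.8] rows>= 26 rotvec [ 1.0000e-02  0.0000e+00 -1.7825e+02] q [-0.97  0.34  0.5   1.66 -0.17  1.18 -0.28] t 31.82
```

View pics/scene2.png

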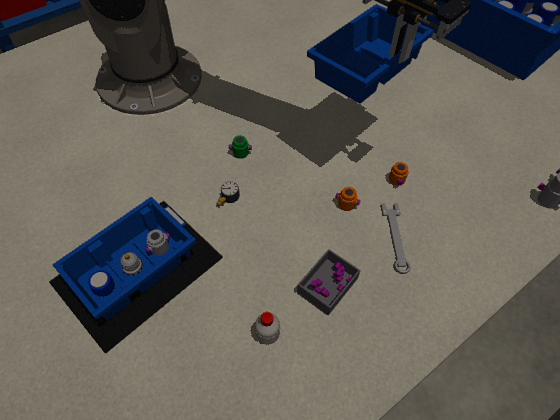

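The cover hangs level at about (370,55) in the scene view, and the row is intact at (100,281), (130,263) and (157,240).

```bash
python3 - <<'E'
from h import *
go((.5,-.25,.25))
E
```

```text
yaw 8.75 turn z -0.0 shift [-534.8 -142.1    7.8] rows>= 16 rotvec [ 0.   -0.01  0.  ] q [-0.97  0.34  0.5   1.66 -0.17  1.18 -0.28] t 31.82
```

Request:
jog_arm([
  [[-8, -2, 0], [0, 0, 0], -1],
  [[-16, -4, 0], [0, 0, 0], -1],
  [[-24, -6, 0], [0, 0, 0], -1],
  [[-30, -8, 0], [0, 0, 0], -1],
  [[-31, -8.3, 0], [0, 0, 0], -1],
  [[-31, -8.3, 0], [0, 0, 0], -1],
  [[-31, -8.3, 0], [0, 0, 0], -1],
  [[-31, -8.3, 0], [0, 0, 0], -1],
  [[-31, -8.3, 0], [0, 0, 0], -1],
  [[-31, -8.3, 0], [0, 0, 0], -1],
  [[-31, -8.3, 0], [0, 0, 0], -1],
  [[-31, -8.3, 0], [0, 0, 0], -1],
  [[-31, -8.3, 0], [0, 0, 0], -1],
  [[-31, -8.3, 0], [0, 0, 0], -1],
  [[-31, -8.3, 0], [0, 0, 0], -1],
  [[-31, -8.3, 0], [0, 0, 0], -1],
  [[-31, -8.3, 0], [0, 0, 0], -1],
  [[-26, -7, 0], [0, 0, 0], -1],
  [[-18, -5, 0], [0, 0, 0], -1],
  [[-10, -2, 0], [0, 0, 0], -1],
])

```text
time: 33.48
ee_pos: [0.4978, -0.2536, 0.2574]
ee_rot: [[-0.148, 0.989, -0.001], [0.989, 0.148, -0.0], [-0.0, -0.001, -1.0]]
force: [0.7, 0.3, -2.1]
width: 0.0101
grasp_force: 54.2
```

Request:
jog_arm([
  [[0, 0, 0], [0, 0, 2], -1],
  [[0, 0, 0], [0, 0, 4], -1],
  [[0, 0, 0], [0, 0, 6], -1],
  [[0, 0, 0], [0, 0, 6], -1],
  [[0, 0, 0], [0, 0, 6], -1],
  [[0, 0, 0], [0, 0, 6], -1],
  [[0, 0, 0], [0, 0, 6], -1],
  [[0, 0, 0], [0, 0, 6], -1],
  [[0, 0, 0], [0, 0, 6], -1],
  [[0, 0, 0], [0, 0, 6], -1],
  [[0, 0, 0], [0, 0, 6], -1],
  [[0, 0, 0], [0, 0, 6], -1],
  [[0, 0, 0], [0, 0, 6], -1],
  [[0, 0, 0], [0, 0, 6], -1],
  [[0, 0, 0], [0, 0, 6], -1],
  [[0, 0, 0], [0, 0, 6], -1],
  [[0, 0, 0], [0, 0, 6], -1],
  [[0, 0, 0], [0, 0, 6], -1],
  [[0, 0, 0], [0, 0, 4], -1],
  [[0, 0, 0], [0, 0, 2], -1],
])

```text
time: 35.15
ee_pos: [0.4995, -0.2498, 0.2572]
ee_rot: [[0.986, -0.165, -0.001], [-0.165, -0.986, 0.001], [-0.001, -0.0, -1.0]]
force: [0.3, 0.5, -2.3]
width: 0.0096
grasp_force: 54.2
```

```bash
python3 - <<'E'
from h import *
go((.4287,-.3134,.25),-173)
E
```

```text
yaw -99.5 turn z 73.5 shift [54.5 78.   7.2] rows>= 11 rotvec [3.00e-02 7.00e-02 7.35e+01] q [-0.6   0.39  1.23  1.85 -0.4   1.18 -0.97] t 35.15
```

Request:
jog_arm([
  [[0, 0, 0], [0, 0, 2.5], -1],
  [[0, 0, 0], [0, 0, 5], -1],
  [[0, 0, 0], [0, 0, 6], -1],
  [[0, 0, 0], [0, 0, 6], -1],
  [[0, 0, 0], [0, 0, 6], -1],
  [[0, 0, 0], [0, 0, 6], -1],
  [[0, 0, 0], [0, 0, 6], -1],
  [[0, 0, 0], [0, 0, 6], -1],
  [[0, 0, 0], [0, 0, 6], -1],
  [[0, 0, 0], [0, 0, 6], -1],
  [[0, 0, 0], [0, 0, 6], -1],
  [[0, 0, 0], [0, 0, 6], -1],
  [[0, 0, 0], [0, 0, 4], -1],
  [[0, 0, 0], [0, 0, 2], -1],
  [[0, 0, 0], [0, 0, 0], -1],
])

```text
time: 36.4
ee_pos: [0.4995, -0.2499, 0.2573]
ee_rot: [[0.124, -0.992, -0.001], [-0.992, -0.124, 0.001], [-0.001, 0.001, -1.0]]
force: [-0.6, 1.0, -1.9]
width: 0.0102
grasp_force: 54.2
```

```bash
python3 - <<'E'
from h import *
go((.4287,-.3134,.22),-173)
E
```

```text
yaw -172.87 turn z 0.13 shift [54.4 78.  37.3] rows>= 3 rotvec [0.05 0.06 0.13] q [-0.64  0.48  1.36  1.85 -0.5   1.22 -2.14] t 36.4
```

Request:
jog_arm([
  [[3, 4, 0], [0, 0, 0], -1],
  [[6, 8, 0], [0, 0, 0], -1],
  [[9, 13, 4], [0, 0, 0], -1],
  [[9, 13, 5], [0, 0, 0], -1],
  [[9, 13, 8], [0, 0, 0], -1],
  [[8, 12, 8], [0, 0, 0], -1],
  [[6, 9, 7], [0, 0, 0], -1],
  [[4, 6, 5], [0, 0, 0], -1],
  [[0, 0, 0], [0, 0, 0], -1],
  [[0, 0, 0], [0, 0, 0], -1],
])

```text
time: 37.23
ee_pos: [0.4295, -0.3137, 0.2208]
ee_rot: [[0.126, -0.992, -0.0], [-0.992, -0.126, 0.0], [-0.0, 0.0, -1.0]]
force: [0.1, 0.0, -1.6]
width: 0.0102
grasp_force: 54.2
```

```bash
python3 - <<'E'
from tray import *
go((.4287,-.3134,.122),-173)
f=grab('scene');grab('side');f=grab('side')
for n in('scene','side'): edges(n,(.4952,-.3052),7,.2337)
cv2.imwrite('pics/side2.png',f['color'])
print(env.observe()['ee_pos'])
E
```

```text
yaw -172.79 turn z 0.21 shift [-0.4  0.7 98.8] rows>= 3 rotvec [0.   0.02 0.21] q [-0.5   0.44  1.32  1.95 -0.48  1.12 -1.99] t 37.23
scene 1 x [73.1 72.5 72.3 71.9 72.3] y [111.1 110.1 110.8 110.2 110.6 109.6 110. ]
scene -1 x [ 69.8  70.9 -63.1  71.2  71.9] y [112.2 112.2 121.2 121.2 121.1 111.1 111.4]
side 1 x [71.8 70.7 70.5  nan  nan] y [109.7 110.  109.7 110.5 109.9 108.5  25.6]
side -1 x [71.  71.6 67.7  nan  nan] y [113.1 113.1 121.4 121.3 121.2 112.2 110.7]
[ 0.43044019 -0.3132321   0.2211242 ]
```

View pics/side2.png

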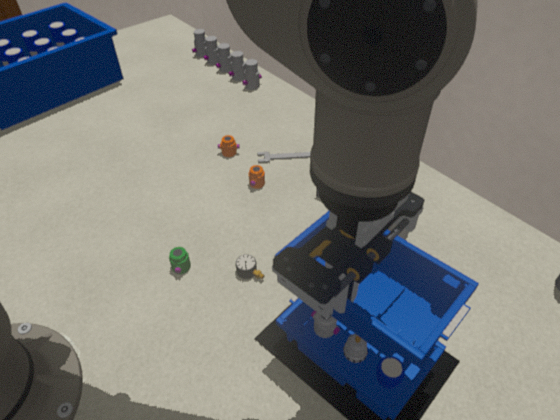

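The side view shows the cover hanging over the lower tray at about (390,290), its label now at the opposite (-y) end (455,320). Its offset from the lower tray is about 1 mm, so I correct that and lower.

Request:
jog_arm([
  [[-0.9, 0.5, 6], [0, 0, 0.2], -1],
  [[0, 0, 12], [0, 0, 0], -1],
  [[0, 0, 15], [0, 0, 0], -1],
  [[0, 0, 15], [0, 0, 0], -1],
  [[0, 0, 12], [0, 0, 0], -1],
  [[0, 0, 10], [0, 0, 0], -1],
  [[0, 0, 8], [0, 0, 0], -1],
  [[0, 0, 5], [0, 0, 0], -1],
  [[0, 0, 3], [0, 0, 0], -1],
  [[0, 0, 2], [0, 0, 0], -1],
  [[0, 0, 1], [0, 0, 0], -1],
  [[0, 0, 0], [0, 0, 0], -1],
  [[0, 0, 0], [0, 0, 0], -1],
])

```text
time: 38.47
ee_pos: [0.4293, -0.3128, 0.1322]
ee_rot: [[0.123, -0.992, 0.0], [-0.992, -0.123, -0.0], [0.0, -0.0, -1.0]]
force: [0.3, -0.3, -2.4]
width: 0.0101
grasp_force: 54.2
```

```bash
python3 - <<'E'
from tray import *
go((.4293,-.3126,.118),-173)
f=grab('scene');grab('side')
for n in('scene','side'): edges(n,(.4952,-.3052),7,env.observe()['ee_pos'][2]+.0121)
E
```

```text
yaw -172.94 turn z 0.06 shift [-0.2  0.  14.2] rows>= 1 rotvec [-0.02 -0.01  0.06] q [-0.37  0.53  1.17  2.04 -0.6   0.96 -1.9 ] t 38.47
scene 1 x [72.8 72.6 72.9 72.2 72.6] y [111.6 110.7 110.3 110.9 110.7 110.5 110. ]
scene -1 x [ 70.8  71.8 -62.7 -63.5  72.2] y [111.3 111.6 120.6 120.2 119.7 111.4 110.7]
side 1 x [ 71.   70.5  71.    nan -62.5] y [ 109.9  110.9  109.8  110.2 -102.4 -102.4   15.2]
side -1 x [72.6 73.  68.5  nan 62.5] y [112.2 112.3 121.  121.3 120.8 112.1 111.3]
```

Request:
jog_arm([
  [[-0.4, 0, 2], [0, 0, 0], -1],
  [[0, 0, 2], [0, 0, 0], -1],
  [[0, 0, 2], [0, 0, 0], -1],
  [[0, 0, 1.5], [0, 0, 0], -1],
  [[0, 0, 1.2], [0, 0, 0], -1],
  [[0, 0, 1], [0, 0, 0], -1],
  [[0, 0, 0.8], [0, 0, 0], -1],
  [[0, 0, 0.6], [0, 0, 0], -1],
  [[0, 0, 0.6], [0, 0, 0], -1],
  [[0, 0, 0], [0, 0, 0], -1],
  [[0, 0, 0], [0, 0, 0], -1],
])

```text
time: 39.48
ee_pos: [0.4291, -0.3123, 0.1202]
ee_rot: [[0.123, -0.992, 0.0], [-0.992, -0.123, -0.0], [0.0, -0.0, -1.0]]
force: [0.3, -0.6, -1.3]
width: 0.0102
grasp_force: 54.2
```

Request:
jog_arm([
  [[0, 0, 0.6], [0, 0, 0], -1],
  [[0, 0, 0.5], [0, 0, 0], -1],
  [[0, 0, 0.5], [0, 0, 0], -1],
  [[0, 0, 0.4], [0, 0, 0], -1],
  [[0, 0, 0.4], [0, 0, 0], -1],
  [[0, 0, 0], [0, 0, 0], -1],
  [[0, 0, 0], [0, 0, 0], -1],
])

```text
time: 40.07
ee_pos: [0.429, -0.3124, 0.1179]
ee_rot: [[0.123, -0.992, -0.0], [-0.992, -0.123, -0.0], [0.0, 0.0, -1.0]]
force: [-3.3, -0.7, 2.4]
width: 0.0104
grasp_force: 54.8
```

```bash
cat >> tray.py <<'E'
def level(n,c,a,zt):
    f=load(n);p=cloud(f);C=f['color'].astype(int)
    A=np.radians(a);R=np.array([[np.cos(A),-np.sin(A)],[np.sin(A),np.cos(A)]])
    l=(p[...,:2]-c)@R
    m=((abs(abs(l[...,0])-.067)<.004)&(abs(l[...,1])<.112)|(abs(abs(l[...,1])-.107)<.004)&(abs(l[...,0])<.07))&(abs(p[...,2]-zt)<.01)&(C[...,0]>C[...,2]+30)
    q=l[m];z=p[m][:,2];s=np.linalg.lstsq(np.c_[q,np.ones(len(q))],z,rcond=None)[0]
    print(n,'slope deg',np.degrees(s[:2]).round(2),'z',s[2].round(4),len(q))
E
python3 - <<'E'
from tray import *
f=grab('scene');grab('side')
for n in('scene','side'): edges(n,(.4952,-.3052),7,.130); level(n,(.4952,-.3052),7,.130)
E
```

```text
scene 1 x [72.9 72.2 73.2 73.1 72.7] y [110.4 111.9 111.6 111.  111.4 111.4 111.4]
scene -1 x [ 71.9  70.9 -60.7 -62.3  70.9] y [111.  111.  120.2 120.  119.9 110.9 110.9]
scene slope deg [-0.13 -0.1 ] z 0.129 1477
side 1 x [ 71.7  70.6  68.8   nan -63. ] y [ 110.8  111.3  111.3  111.1 -102.   -87.2   15. ]
side -1 x [73.1 73.1 69.9  nan 65.5] y [112.1 112.  120.9 120.9 120.9 111.6 111.6]
side slope deg [-0.06 -0.05] z 0.1294 1599
```

Level and aligned. I'll release it.

Request:
jog_arm([
  [[0, 0, 0], [0, 0, 0], -0.7],
  [[0, 0, 0], [0, 0, 0], -0.5],
  [[0, 0, 0], [0, 0, 0], -0.2],
  [[0, 0, 0], [0, 0, 0], -0.2],
  [[0, 0, 0], [0, 0, 0], -0.2],
  [[0, 0, 0], [0, 0, 0], -0.2],
  [[0, 0, -5], [0, 0, 0], -0.2],
  [[0, 0, -10], [0, 0, 0], -0.2],
  [[0, 0, -20], [0, 0, 0], -0.2],
  [[0, 0, -30], [0, 0, 0], -0.2],
  [[0, 0, -25], [0, 0, 0], -0.2],
  [[0, 0, -15], [0, 0, 0], -0.2],
  [[0, 0, 0], [0, 0, 0], -0.2],
])

```text
time: 41.25
ee_pos: [0.43, -0.3134, 0.2262]
ee_rot: [[0.123, -0.992, 0.004], [-0.992, -0.123, -0.001], [0.002, -0.004, -1.0]]
force: [-0.5, -0.2, 0.2]
width: 0.0378
grasp_force: 0.0
```

```bash
python3 - <<'E'
from tray import *
f=grab('scene');grab('side')
for n in('scene','side'): edges(n,(.4952,-.3052),7,.130); level(n,(.4952,-.3052),7,.130)
# gauge
for n in('scene','side'):
    f=load(n);p=cloud(f);C=f['color'].astype(int)
    m=(np.hypot(p[...,0]-.464,p[...,1]+.0505)<.05)&(p[...,2]>.022)&(p[...,2]<.05)
    c=cv2.minEnclosingCircle(p[m][:,:2].astype(np.float32)*1e3);t=p[m&(p[...,2]>.026)][:,:2].mean(0)
    m=(np.hypot(p[...,0]-.464,p[...,1]+.0505)<.05)&(C[...,2]>C[...,0]+45)&(p[...,2]>.006)
    s=p[m][:,:2].mean(0);print(n,c,t,s,np.degrees(np.arctan2(*(s-t)[::-1])))
go((.4640,-.0508,.20),-173+187)
E
```

```text
scene 1 x [73.5 72.6 73.2 72.9 72.1] y [110.7 111.6 111.6 110.6 111.8 111.9 111.1]
scene -1 x [72.7 71.6 71.7 71.4 70.9] y [110.8 110.8 120.2 120.  119.8 110.9 110.9]
scene slope deg [-0.07 -0.08] z 0.1289 1665
side 1 x [ 71.2  70.2  72.3  70.9 -62.8] y [ 110.7  111.5 -102.1 -101.8 -102.   -75.4   41. ]
side -1 x [73.4 73.3 73.5 73.  73. ] y [111.9 111.9 121.  120.8 120.7 111.8 111.6]
side slope deg [-0.08 -0.07] z 0.1294 1855
scene ((462.4339294433594, -51.01479721069336), 20.63718605041504) [ 0.46332998 -0.05062257] [ 0.47104769 -0.07910913] -74.84106714255482
side ((461.2734680175781, -51.05447006225586), 20.331233978271484) [ 0.46086888 -0.0516891 ] [ 0.46857167 -0.07951412] -74.52634340371252
yaw -172.91 turn z 173.09 shift [245.2  96.8  23.3] rows>= 25 rotvec [0.0000e+00 1.2000e-01 1.7309e+02] q [-0.5   0.42  1.31  1.95 -0.45  1.12 -2.02] t 41.35
```

Request:
jog_arm([
  [[0, 0, 0], [0, 0, -7], 0],
  [[0, 0, 0], [0, 0, -7], 0],
  [[0, 0, 0], [0, 0, -7], 0.4],
  [[0, 0, 0], [0, 0, -7], 0.4],
  [[0, 0, 0], [0, 0, -7], 0.4],
  [[0, 0, 0], [0, 0, -7], 0.4],
  [[0, 0, 0], [0, 0, -7], 0.4],
  [[0, 0, 0], [0, 0, -7], 0.4],
  [[0, 0, 0], [0, 0, -7], 0.4],
  [[0, 0, 0], [0, 0, -7], 0.4],
  [[0, 0, 0], [0, 0, -7], 0.4],
  [[0, 0, 0], [0, 0, -7], 0.4],
  [[0, 0, 0], [0, 0, -7], 0.4],
  [[0, 0, 0], [0, 0, -7], 0.4],
  [[0, 0, 0], [0, 0, -7], 0.4],
  [[0, 0, 0], [0, 0, -7], 0.4],
  [[0, 0, 0], [0, 0, -7], 0.4],
  [[0, 0, 0], [0, 0, -7], 0.4],
  [[0, 0, 0], [0, 0, -7], 0.4],
  [[0, 0, 0], [0, 0, -7], 0.4],
])

```text
time: 43.02
ee_pos: [0.4285, -0.3119, 0.2218]
ee_rot: [[0.539, 0.842, -0.002], [0.842, -0.539, 0.001], [-0.0, -0.002, -1.0]]
force: [-0.8, -0.0, 0.4]
width: 0.0657
grasp_force: 0.0
```

Request:
jog_arm([
  [[0, 0, 0], [0, 0, -6.9], 0.4],
  [[0, 0, 0], [0, 0, -6.9], 0.4],
  [[0, 0, 0], [0, 0, -6.9], 0.4],
  [[0, 0, 0], [0, 0, -6.9], 0.4],
  [[0, 0, 0], [0, 0, -6.9], 0.4],
  [[0, 0, 0], [0, 0, -6.9], 0.4],
  [[0, 0, 0], [0, 0, -6.9], 0.4],
  [[0, 0, 0], [0, 0, 0], 0.4],
  [[0, 0, 0], [0, 0, 0], 0.4],
])

```text
time: 43.77
ee_pos: [0.4286, -0.3122, 0.2221]
ee_rot: [[-0.261, 0.965, -0.001], [0.965, 0.261, 0.001], [0.001, -0.001, -1.0]]
force: [-0.9, 0.2, 0.2]
width: 0.0659
grasp_force: 0.0
```

```bash
python3 - <<'E'
from h import *
go((.4637,-.0508,.12),15.4)
E
```

```text
yaw 15.11 turn z -0.29 shift [242.7 103.3 102.1] rows>= 9 rotvec [-0.06 -0.05 -0.29] q [-0.01  0.19  0.6   1.94 -0.12  1.05  0.9 ] t 43.77
```

Request:
jog_arm([
  [[15, 6, 0], [0, 0, -0.3], 0.4],
  [[25, 11, 0], [0, 0, 0], 0.4],
  [[28, 12, 0], [0, 0, 0], 0.4],
  [[28, 12, 0], [0, 0, 0], 0.4],
  [[28, 12, 0], [0, 0, 0], 0.4],
  [[28, 12, 0], [0, 0, 0], 0.5],
  [[28, 12, 15], [0, 0, 0], 0.5],
  [[28, 12, 25], [0, 0, 0], 0.5],
  [[20, 8, 25], [0, 0, 0], 0.5],
  [[10, 4.3, 20], [0, 0, 0], 0.5],
  [[4.7, 2, 12], [0, 0, 0], 0.5],
  [[0, 0, 5], [0, 0, 0], 0.5],
  [[0, 0, 0], [0, 0, 0], 0.5],
  [[0, 0, 0], [0, 0, 0], 0.5],
])

```text
time: 44.93
ee_pos: [0.4631, -0.0514, 0.121]
ee_rot: [[-0.267, 0.964, -0.0], [0.964, 0.267, -0.0], [-0.0, -0.0, -1.0]]
force: [-0.2, -0.3, 0.8]
width: 0.0704
grasp_force: 0.0
```

```bash
python3 - <<'E'
from h import *
go((.4637,-.0508,.0125),15.4)
E
```

```text
yaw 15.5 turn z 0.1 shift [  0.4   0.7 108.5] rows>= 4 rotvec [-0.02  0.01  0.1 ] q [-0.36  0.2   0.38  2.16 -0.1   0.8   0.35] t 44.93
```

Request:
jog_arm([
  [[0.4, 0.6, 15], [0, 0, 0], 0.5],
  [[0, 0, 20], [0, 0, 0], 0.5],
  [[0, 0, 20], [0, 0, 0], 0.5],
  [[0, 0, 20], [0, 0, 0], 0.5],
  [[0, 0, 15], [0, 0, 0], 0.5],
  [[0, 0, 11], [0, 0, 0], 0.5],
  [[0, 0, 7], [0, 0, 0], 0.5],
  [[0, 0, 0], [0, 0, 0], 0.5],
  [[0, 0, 0], [0, 0, 0], 0.5],
])

```text
time: 45.68
ee_pos: [0.464, -0.0506, 0.0134]
ee_rot: [[-0.269, 0.963, 0.001], [0.963, 0.269, -0.0], [-0.0, 0.0, -1.0]]
force: [-0.4, 0.1, -0.6]
width: 0.0707
grasp_force: 0.0
```

Request:
jog_arm([
  [[0, 0, 0], [0, 0, 0], -1],
  [[0, 0, 0], [0, 0, 0], -1],
  [[0, 0, 0], [0, 0, 0], -1],
  [[0, 0, 0], [0, 0, 0], -1],
  [[0, 0, 0], [0, 0, 0], -1],
  [[0, 0, 0], [0, 0, 0], -1],
  [[0, 0, 0], [0, 0, 0], -1],
  [[0, 0, 0], [0, 0, 0], -1],
], grip_force=20)

```text
time: 46.35
ee_pos: [0.4637, -0.0501, 0.013]
ee_rot: [[-0.27, 0.963, 0.0], [0.963, 0.27, 0.0], [0.0, 0.0, -1.0]]
force: [-1.5, 1.6, 7.1]
width: 0.0394
grasp_force: 20.0
```

Request:
jog_arm([
  [[0, 0, -8], [0, 0, 0], -1],
  [[0, 0, -18], [0, 0, 0], -1],
  [[0, 0, -28], [0, 0, 0], -1],
  [[0, 0, -30], [0, 0, 0], -1],
  [[0, 0, -30], [0, 0, 0], -1],
  [[0, 0, -30], [0, 0, 0], -1],
  [[0, 0, -30], [0, 0, 0], -1],
  [[0, 0, -20], [0, 0, 0], -1],
  [[0, 0, -10], [0, 0, 0], -1],
  [[0, 0, 0], [0, 0, 0], -1],
])

```text
time: 47.18
ee_pos: [0.4644, -0.0501, 0.2187]
ee_rot: [[-0.27, 0.963, 0.003], [0.963, 0.27, 0.001], [-0.0, 0.003, -1.0]]
force: [0.5, 0.2, -1.0]
width: 0.0396
grasp_force: 20.0
```

Request:
jog_arm([
  [[0, 0, 0], [0, 0, 3.5], -1],
  [[0, 0, 0], [0, 0, 6.5], -1],
  [[0, 0, 0], [0, 0, 6.5], -1],
  [[0, 0, 0], [0, 0, 6.5], -1],
  [[0, 0, 0], [0, 0, 6.5], -1],
  [[0, 0, 0], [0, 0, 6.5], -1],
  [[0, 0, 0], [0, 0, 6.5], -1],
  [[0, 0, 0], [0, 0, 6.5], -1],
  [[0, 0, 0], [0, 0, 6.5], -1],
  [[0, 0, 0], [0, 0, 6.5], -1],
  [[0, 0, 0], [0, 0, 6.5], -1],
  [[0, 0, 0], [0, 0, 6.5], -1],
  [[0, 0, 0], [0, 0, 6.5], -1],
  [[0, 0, 0], [0, 0, 6.5], -1],
  [[0, 0, 0], [0, 0, 6.5], -1],
  [[0, 0, 0], [0, 0, 4], -1],
  [[0, 0, 0], [0, 0, 0], -1],
])

```text
time: 48.6
ee_pos: [0.4628, -0.0502, 0.2153]
ee_rot: [[0.993, 0.121, -0.002], [0.121, -0.993, -0.001], [-0.002, 0.0, -1.0]]
force: [-0.0, -0.3, -1.0]
width: 0.0396
grasp_force: 20.0
```

```bash
python3 - <<'E'
from h import *
print(env.observe()['width']);go((.4950,-.3052,.215),-83)
E
```

```text
0.039623127864694824
yaw -83.06 turn z -0.06 shift [  0.9 257.    0.3] rows>= 8 rotvec [ 0.02  0.14 -0.06] q [-0.48  0.06  0.48  2.07 -0.03  1.02 -1.44] t 48.6
```

Request:
jog_arm([
  [[0.9, 10, 0], [0, 0, 0], -1],
  [[0, 20, 0], [0, 0, 0], -1],
  [[0, 28, 0], [0, 0, 0], -1],
  [[0, 30, 0], [0, 0, 0], -1],
  [[0, 30, 0], [0, 0, 0], -1],
  [[0, 30, 0], [0, 0, 0], -1],
  [[0, 30, 0], [0, 0, 0], -1],
  [[0, 30, 0], [0, 0, 0], -1],
  [[0, 25, 0], [0, 0, 0], -1],
  [[0, 15, 0], [0, 0, 0], -1],
  [[0, 9, 0], [0, 0, 0], -1],
  [[0, 0, 0], [0, 0, 0], -1],
  [[0, 0, 0], [0, 0, 0], -1],
])

```text
time: 49.68
ee_pos: [0.4961, -0.3045, 0.216]
ee_rot: [[0.992, 0.125, -0.001], [0.125, -0.992, 0.0], [-0.001, -0.001, -1.0]]
force: [-0.2, 0.6, -1.0]
width: 0.0395
grasp_force: 20.0
```

```bash
python3 - <<'E'
from h import *
go((.4952,-.3052,.081),-83)
f=grab('wrist');cv2.imwrite('pics/wrist3.png',f['color'])
E
```

```text
yaw -82.8 turn z 0.2 shift [ -1.    0.5 135. ] rows>= 4 rotvec [-0.03  0.08  0.2 ] q [-0.08  0.31  0.64  1.83 -0.21  1.07 -0.8 ] t 49.68
```

View pics/wrist3.png

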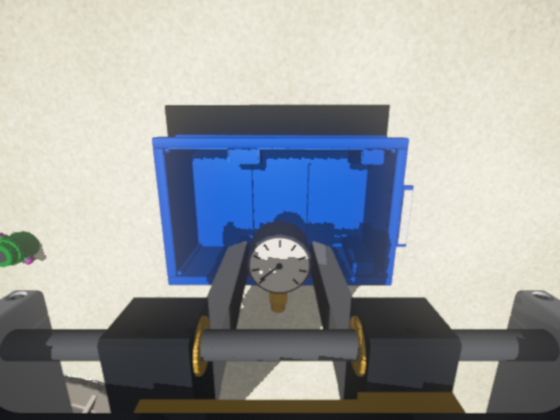

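The wrist view shows the gauge held at (279,267), dial up, with its stem straight towards the robot. It is centred between the ribs at u=253 and u=308. I'll lower it.

Request:
jog_arm([
  [[-1, 0.5, 12], [0, 0, 0.2], -1],
  [[0, 0, 20], [0, 0, 0], -1],
  [[0, 0, 25], [0, 0, 0], -1],
  [[0, 0, 25], [0, 0, 0], -1],
  [[0, 0, 20], [0, 0, 0], -1],
  [[0, 0, 14], [0, 0, 0], -1],
  [[0, 0, 6], [0, 0, 0], -1],
  [[0, 0, 4], [0, 0, 0], -1],
  [[0, 0, 2], [0, 0, 0], -1],
  [[0, 0, 0], [0, 0, 0], -1],
  [[0, 0, 0], [0, 0, 0], -1],
])

```text
time: 50.65
ee_pos: [0.496, -0.3057, 0.0895]
ee_rot: [[0.993, 0.121, 0.001], [0.121, -0.993, -0.0], [0.001, 0.0, -1.0]]
force: [0.2, 0.1, -1.2]
width: 0.0393
grasp_force: 20.0
```

Request:
jog_arm([
  [[-0.4, 0, 2], [0, 0, 0], -1],
  [[0, 0, 1.5], [0, 0, 0], -1],
  [[0, 0, 1], [0, 0, 0], -1],
  [[0, 0, 1], [0, 0, 0], -1],
  [[0, 0, 0.6], [0, 0, 0], -1],
  [[0, 0, 0.6], [0, 0, 0], -1],
  [[0, 0, 0.6], [0, 0, 0], -1],
  [[0, 0, 0], [0, 0, 0], -1],
  [[0, 0, 0], [0, 0, 0], -1],
])

```text
time: 51.4
ee_pos: [0.4952, -0.3057, 0.0815]
ee_rot: [[0.993, 0.121, -0.0], [0.121, -0.993, -0.0], [-0.0, 0.0, -1.0]]
force: [0.3, -0.5, -1.0]
width: 0.0395
grasp_force: 20.0
```

Request:
jog_arm([
  [[0, 0, 0.4], [0, 0, 0], -1],
  [[0, 0, 0.4], [0, 0, 0], -1],
  [[0, 0, 0], [0, 0, 0], -1],
  [[0, 0, 0], [0, 0, 0], -1],
])

```text
time: 51.73
ee_pos: [0.4953, -0.3058, 0.0811]
ee_rot: [[0.993, 0.121, 0.0], [0.121, -0.993, 0.0], [0.0, -0.0, -1.0]]
force: [-1.3, 1.2, 6.3]
width: 0.0396
grasp_force: 20.0
```

Request:
jog_arm([
  [[0, 0, 0], [0, 0, 0], 0.1],
  [[0, 0, 0], [0, 0, 0], 0.1],
  [[0, 0, 0], [0, 0, 0], 0.1],
  [[0, 0, 0], [0, 0, 0], 0.1],
  [[0, 0, 0], [0, 0, 0], 0.1],
  [[0, 0, -5], [0, 0, 0], 0.1],
  [[0, 0, -10], [0, 0, 0], 0.1],
  [[0, 0, -20], [0, 0, 0], 0.1],
  [[0, 0, -30], [0, 0, 0], 0.1],
  [[0, 0, -30], [0, 0, 0], 0.1],
  [[0, 0, -30], [0, 0, 0], 0.1],
  [[0, 0, -30], [0, 0, 0], 0.1],
  [[-25, 0, -25], [0, 0, 0], 0.1],
  [[-25, 0, -10], [0, 0, 0], 0.1],
  [[0, 0, 0], [0, 0, 0], 0.1],
  [[0, 0, 0], [0, 0, 0], 0.1],
])

```text
time: 53.07
ee_pos: [0.4449, -0.3124, 0.2724]
ee_rot: [[0.993, 0.12, 0.003], [0.12, -0.993, 0.0], [0.003, 0.0, -1.0]]
force: [-0.1, 0.6, 0.3]
width: 0.0517
grasp_force: 0.0
```

```bash
python3 - <<'E'
from tray import *
f=grab('wrist');cv2.imwrite('pics/wrist4.png',f['color']);grab('scene');grab('side')
A=np.radians(7);R=np.array([[np.cos(A),-np.sin(A)],[np.sin(A),np.cos(A)]])
for n in('scene','side'):
    level(n,(.4952,-.3052),7,.130)
for n in('scene','side','wrist'):
    f=load(n);p=cloud(f);l=(p[...,:2]-[.4952,-.3052])@R
    m=(np.hypot(l[...,0],l[...,1])<.035)&(abs(p[...,2]-.096)<.005);print(n,l[m].mean(0)*1e3,m.sum(),np.median(p[m][:,2]))
print(env.observe()['time'])
E
```

```text
scene slope deg [-0.03 -0.05] z 0.1289 1648
side slope deg [-0.09 -0.05] z 0.1294 2091
scene [ 1.80184463 -0.03610955] 333 0.09588163368913483
side [-2.22313885 -1.34310099] 494 0.0957999130798885
wrist [ 0.14377834 -1.53840691] 895 0.09572155454735526
53.2167
```

View pics/wrist4.png

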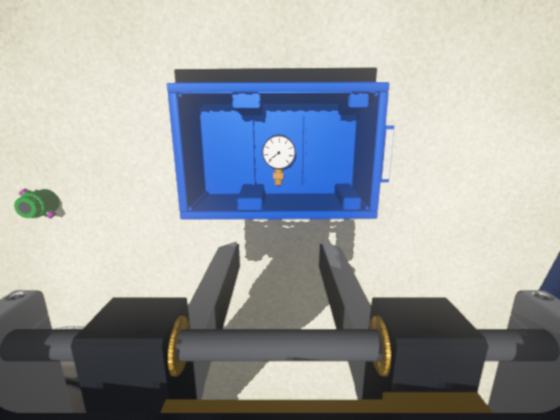

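The wrist view shows the gauge at (279,153), face up in the middle of the middle bay, with its stem along the tray's x. The cover sits square and level, its label on the right at (388,155), and the gripper is clear. I'll hand it in.

```bash
python3 -c "
from h import *
print(env.finish_job())"
```

```text
the job is handed in; nothing more can be done
None
```

The kit is packed and handed in at about 53 s of the 139 s limit: body, bonnet and knob stand in a row in the lower tray, the turned cover tray sits level on its ledges, and the gauge lies face up in the cover's middle bay. The bottle, wrench and plug box were not touched.

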